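Walk the standby battery home under the peg rail and bolt it in

ROBOT

A 7-joint arm with a two-finger parallel gripper is mounted at the origin on the work surface. World frame = base frame: x ahead of the robot, y to its left, z up, the work surface at z = 0. Lengths are in m, angles in rad, forces in N, time in s.
With the tool pointing down it reaches from about 0.425 to 0.825 m from the base axis. Payload 3.6 kg.
Tool frame: the origin (TCP) lies at the very end of the fingers, on their centre line; the grasp point (between the pads) lies 19 mm behind it; x points along the fingers, y is the direction in which the jaws open and shut, and the axes are right-handed (so a half turn about x gives the same grasp; the last joint's range is limited). The gripper opens to 85 mm and grips with 20 to 120 N. Pads are 22 mm wide; open, the fingers measure 114 mm over their backs; the gripper's body (76 mm by 85 mm) begins 54 mm behind the grasp point. The pads swing forward as they close: fully open they stand 13 mm farther back than shut.
Start: joints at [1.264, 0.615, -0.013, 1.423, 0.008, 1.103, -0.04], TCP at [0.18, -0.625, 0.231] pointing down, gripper open.
Joint ranges: [-3.12, 3.12], [-0.3, 2.06], [-1.34, 1.32], [0.26, 2.42], [-1.36, 4.5], [0.01, 1.98], [-2.84, 2.84]. Speed limits (rad/s): [2.79, 2.79, 3.14, 3.14, 3.14, 3.14, 3.14].

INTERFACE

Orientations are given as a unit quaternion [x, y, z, w].
In Python, from station import arm, snapshot, camera_info, ticket gives the robot as it stands. Calls block until the motion is done:
- arm.movep(position, orientation): joint-space move of the TCP to a pose.
- arm.line_to(position, velocity=0.15, ori=None): straight line of the TCP; ori=None keeps the orientation; velocity is the mean speed in m/s.
- arm.move_j(angles): joint-space move.
- arm.move_gripper(opening, effort=None): opening from 0.0 (shut) to 1.0 (fully open); effort is the grip in N (None keeps the last); returns when the fingers have stopped.
- arm.pause(seconds).
- arm.ik(position, orientation): joint angles nearest the present ones, or None.
- snapshot(name): name is "scene" or "top" or "wrist"; returns the picture (480x640x3 uint8, blue, green, red); there is no depth.
- camera_info(name): a dict with "fx", "fy", "cx", "cy" (pixels), "R" (3x3) and "t" (3): a world point X has camera coordinates R X + t; the wrist camera has in their place "T_tool_cam" (4x4, takes a point from camera to tool coordinates, whose origin is the TCP and whose axes are the tool frame's). Camera axes: x right, y down, z forward; pixel columns grow to the right and rows downward; lengths in m; the calibration is good to about 2 mm. A picture is of the moment at which its call begins: read the wrist's pose just before it. camera_info takes no time and is no camera call.
A pose or a line that the arm cannot do raises arm.MotionError and nothing moves.
- ticket.finish_job(): hands the job in, once; it reports no verdict.
Readings, each from a call of its own:
- arm.read_time(): time.
- arm.read_joint_positions(): joint angles.
- arm.read_dq(): joint speeds.
- arm.read_effort(): joint torques, N m.
- arm.read_tool_pos(): TCP position.
- arm.read_eef_rot(): TCP orientation.
- arm.read_ft_force(): force on the tool from outside, world axes, zero at the start.
- arm.read_wrist_torque(): the same for the moment, N m.
- arm.read_opening(): opening from 0.0 (shut) to 1.0 (fully open).
Only numpy, scipy, OpenCV 4.12 (cv2) and the standard library are available. Lean on these libraries where they do the work, as an engineer would, in place of code of your own. Each camera call takes 0.05 s, during which the arm holds its last target.

TASK

Walk the heavy standby battery back under the peg rail to its rear stop by pushing the ends of its near face in turn, left end first, then right, then left again, each push swinging that end clearly ahead of the other (some eight degrees or more off square with the stop). Finish with it square against the stop and centred on it, then slide the retaining bolt all the way across in front of it and let go. Keep the battery flat on the bench and leave the other loose things where they are.

Things in the scene. Friction and masses are not known exactly. Their poses are not given: they have to be found in the camera images.
- battery: Heavy grey battery case, black lid, 120 mm deep (x), 210 wide (y), 105 tall, about 1.5 kg, too big to grasp. Slides on four feet 10 mm high at x +-40, y +-34; the case's sides start 8 mm up. Origin: centre of its underside; x points away from the robot (near face x = -60), y left, z up. Pushed at one end of the near face it turns about a point beyond its centre, so each swing also carries it ahead.
- bay: The fixed berth. Origin: on the bench, centre of the battery's footprint when home; x points away from the robot, y left. The battery is home when its origin and axes agree with these. Bolt guide on the right: low block 22 mm high at x -96 to -56, y -310 to -160 mm. Two posts at x 100, y +-300 mm carry the peg rail on arms at y +-300 mm.
- stop_mid (a point): Rear stop: fixed steel bar along bay y, 210 mm wide, 22 mm thick, 50 mm high. This point: middle of its near face (bay x = +60 mm), 25 mm up; the battery's far face comes against it.
- rail_mid (a point): White overhead peg rail: fixed beam along bay y, 640 mm long, 45 mm deep (bay x -80 to -35 mm), underside 160 mm and top 215 mm above the bench. This point: middle of its lower near edge. It bars a tool pointing straight down from the near face of the battery near home: come from the robot's side, tool tilted 30 to 40 degrees, fingers ahead and down. Spanner and ring hang behind it at y +-200 mm.
- bay_diag (a point): The bay's origin again, but with axes turned 45 degrees left about the vertical (used to tell which way the battery is swung).
- bolt (a joint): Steel retaining bolt, bar 150 x 14 x 18 mm, 26 to 44 mm above the bench, at bay x = -76 mm on the right; slides along bay y (m). 0: drawn back (left tip at bay y -155 mm, knob at -230). 0.08: fully across (tip at -75, in front of the battery's right end). Starts at 0 to 0.012; stays where left; needs about 2 N. Blocked if the battery is not home.
- bolt_knob (a point): Middle of the bolt's upright knob, a pin 18 mm in diameter, from 44 to 86 mm above the bench (this point is 65 mm up); it moves with the bolt. Push it sideways or pinch it, tool tilted because the peg rail is above it.
- prism: Bystander: frosted glass block, 52 mm square, 60 mm high, right or left of the berth.
- tin: Bystander: closed tin, 66 mm in diameter, 70 mm high, on the other side of the berth.
- collar: Bystander: copper ring, 64 mm in diameter, 34 mm high, left of the battery.
- jar: Bystander: glass jar, 60 mm in diameter, 80 mm high, left.
- probe: Bystander: rubber-tipped steel probe lying on the bench, 210 mm long, 12 mm thick, near right.
- driver: Bystander: screwdriver lying on the bench at the right.
Not all that is in view belongs to the job. What is shaped like the battery but red or turquoise is not meant.

How it is judged:
By the outcome, as a careful person would: the job done as asked, in the order asked, and still so for the second after the job is handed in, with the robot touching nothing.
It also fails if it takes over 72 s, if anything falls off the work surface, if the arm or the gripper's body presses on something with over 40 N, if the wrist force passes 120 N, or if a joint passes its speed limit or range.

## Working session

There is one attempt and no reset: what is moved stays moved. The work goes in short steps, each a Python script; the robot and the scene stay as the last script left them, time stands still between calls to the robot, and variables do not carry over. Pictures are saved under pics/ and viewed, and the job is handed in when it is done.

```bash
ls; mkdir -p pics
python3 - <<'E'
from station import arm, snapshot, camera_info, ticket
import cv2
for n in ("scene","top","wrist"):
    cv2.imwrite(f"pics/{n}0.png",snapshot(n)); print(n,camera_info(n))
print(arm.read_time(),arm.read_tool_pos(),arm.read_eef_rot(),arm.read_ft_force())
E
```

```text
pics
scene {'fx': 558.7217670784432, 'fy': 558.7217670784432, 'cx': 310.13841740902376, 'cy': 240.01208308406095, 'R': array([[-0.26244311,  0.96490712, -0.00882419],
       [ 0.66610468,  0.17454088, -0.72514829],
       [-0.69816056, -0.196188  , -0.6885362 ]]), 't': array([ 0.17877958, -0.24299121,  2.0563562 ])}
top {'fx': 486.4418242655162, 'fy': 486.4418242655162, 'cx': 315.71447363949153, 'cy': 241.06692737468452, 'R': array([[-0.00998583, -0.99948981,  0.03033807],
       [-0.99385984,  0.00657701, -0.11045071],
       [ 0.11019483, -0.03125473, -0.99341846]]), 't': array([-0.05954212,  0.52148695,  1.13318986])}
wrist {'fx': 395.3285718121867, 'fy': 395.3285718121867, 'cx': 314.0048752400847, 'cy': 237.99704200081172, 'T_tool_cam': array([[-1.96000062e-04, -3.10153428e-01,  9.50686495e-01,
        -1.41811447e-01],
       [ 9.99998011e-01, -1.94781946e-03, -4.29293161e-04,
        -6.42883474e-04],
       [ 1.98491240e-03,  9.50684520e-01,  3.10153193e-01,
        -7.97049149e-02],
       [ 0.00000000e+00,  0.00000000e+00,  0.00000000e+00,
         1.00000000e+00]])}
0.15 [ 0.17996701 -0.62396541  0.23038585] [-0.70004172 -0.09967137  0.70025305 -0.09824899] [-0.21501303 -1.0776989  -0.51070307]
```

View pics/scene0.png

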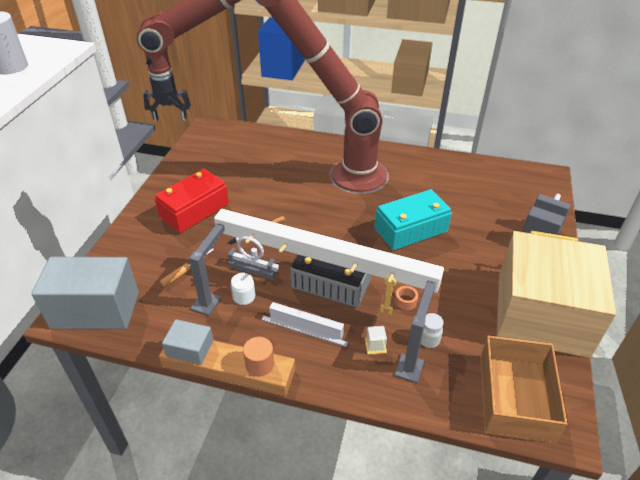

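View pics/top0.png

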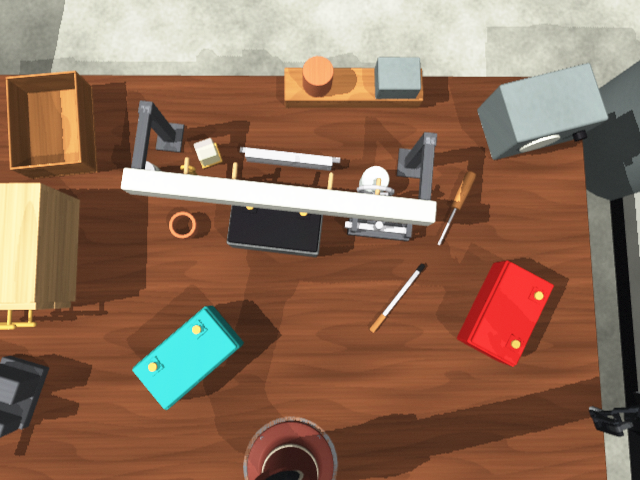

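Run:
```python
import cv2
a=cv2.imread('pics/top0.png')[120:300,110:450]; cv2.imwrite('pics/top0z.png',cv2.resize(a,(800,424),interpolation=cv2.INTER_CUBIC))
a=cv2.imread('pics/scene0.png')[190:390,150:470]; cv2.imwrite('pics/scene0z.png',cv2.resize(a,(800,500),interpolation=cv2.INTER_CUBIC))
```

```text
(no output)
```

View pics/top0z.png

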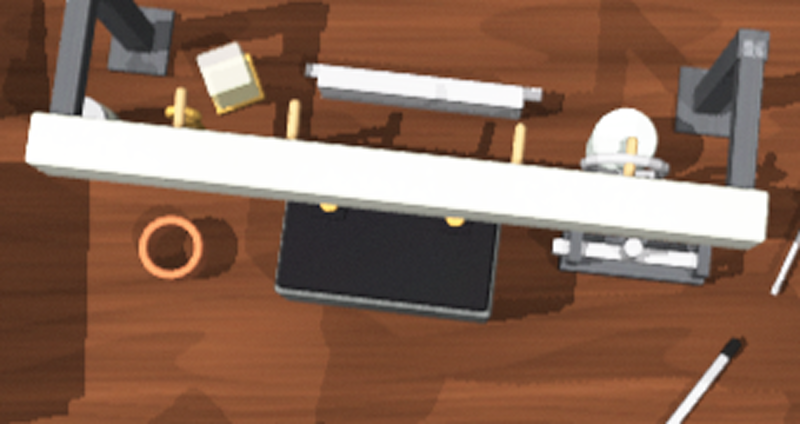

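View pics/scene0z.png

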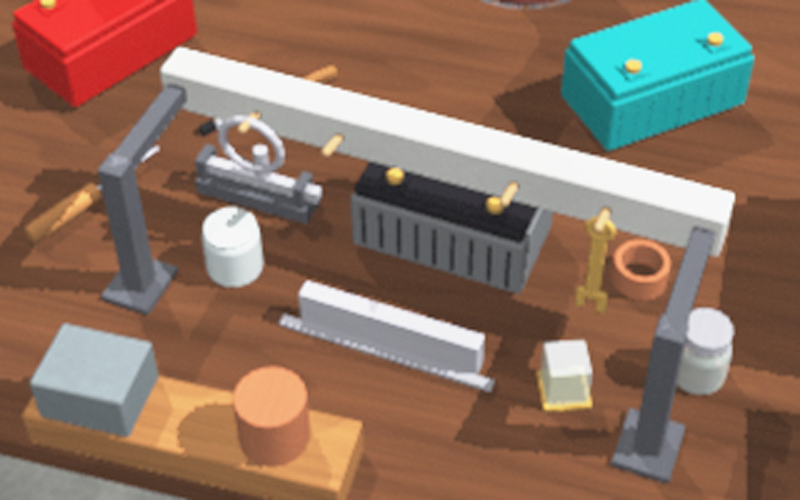

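```bash
cat > h.py <<'E'
import numpy as np, cv2
from station import arm, snapshot, camera_info, ticket
from scipy.spatial.transform import Rotation as Ro
def ray(cam,uv,z):
    c=camera_info(cam); R,t=c['R'],c['t']
    d=R.T@np.array([(uv[0]-c['cx'])/c['fx'],(uv[1]-c['cy'])/c['fy'],1]); o=-R.T@t
    return o+d*(z-o[2])/d[2]
def proj(cam,X):
    c=camera_info(cam); p=c['R']@np.asarray(X)+c['t']
    return np.array([c['fx']*p[0]/p[2]+c['cx'],c['fy']*p[1]/p[2]+c['cy']])
E
python3 - <<'E'
from h import *
im=cv2.imread('pics/top0.png'); hsv=cv2.cvtColor(im,cv2.COLOR_BGR2HSV)
def big(m,roi,n=1):
    mm=np.zeros_like(m); x0,y0,x1,y1=roi; mm[y0:y1,x0:x1]=m[y0:y1,x0:x1]
    cs,_=cv2.findContours(mm,cv2.RETR_EXTERNAL,cv2.CHAIN_APPROX_NONE)
    return sorted(cs,key=cv2.contourArea)[-1]
white=((hsv[...,1]<25)&(hsv[...,2]>238)).astype(np.uint8)
white=cv2.morphologyEx(white,cv2.MORPH_OPEN,np.ones((9,9)))
c=big(white,(100,150,460,240))
r=cv2.minAreaRect(c); b=cv2.boxPoints(r); print('rail px',b.round(1).tolist())
P=np.array([ray('top',p,.215) for p in b]); print(P.round(4)); print([np.linalg.norm(P[i]-P[i-1]).round(4) for i in range(4)])
# stop: top face
w=((hsv[...,1]<40)&(hsv[...,2]>200)).astype(np.uint8)
c=big(w,(240,140,342,172)); b=cv2.boxPoints(cv2.minAreaRect(c)); print('stop px',b.round(1).tolist())
P=np.array([ray('top',p,.05) for p in b]); print(P.round(4)); print([np.linalg.norm(P[i]-P[i-1]).round(4) for i in range(4)])
# lid
k=((hsv[...,2]<70)).astype(np.uint8); c=big(k,(225,195,330,250)); b=cv2.approxPolyDP(c,3,True)[:,0]; print('lid px',b.tolist())
print(np.array([ray('top',p,.105) for p in b]).round(4))
E
```

```text
rail px [[120.69999694824219, 188.3000030517578], [122.9000015258789, 167.5], [436.0, 201.39999389648438], [433.79998779296875, 222.1999969482422]]
[[ 0.6096  0.3326  0.215 ]
 [ 0.6523  0.3295  0.215 ]
 [ 0.5802 -0.3046  0.215 ]
 [ 0.5373 -0.2983  0.215 ]]
[np.float64(0.635), np.float64(0.0428), np.float64(0.6382), np.float64(0.0433)]
stop px [[241.5, 155.60000610351562], [242.5, 146.60000610351562], [332.5, 156.39999389648438], [331.5, 165.5]]
[[ 0.7248  0.1118  0.05  ]
 [ 0.7471  0.1096  0.05  ]
 [ 0.7227 -0.1056  0.05  ]
 [ 0.7004 -0.1029  0.05  ]]
[np.float64(0.216), np.float64(0.0224), np.float64(0.2165), np.float64(0.0225)]
lid px [[232, 206], [229, 241], [317, 249], [320, 215], [302, 217], [295, 212]]
[[ 0.593   0.1254  0.105 ]
 [ 0.5141  0.1314  0.105 ]
 [ 0.4948 -0.0642  0.105 ]
 [ 0.5716 -0.0717  0.105 ]
 [ 0.5672 -0.0312  0.105 ]
 [ 0.5787 -0.0156  0.105 ]]
```

```bash
cat >> h.py <<'E'
BO=np.array([.653,.0113]); TH=np.radians(-6.5)
def b2w(x,y,z):
    c,s=np.cos(TH),np.sin(TH); return np.array([BO[0]+c*x-s*y,BO[1]+s*x+c*y,z])
def w2b(X):
    c,s=np.cos(TH),np.sin(TH); d=np.asarray(X)[:2]-BO; return np.array([c*d[0]+s*d[1],-s*d[0]+c*d[1]])
def ori(tilt=35,yaw=0):   # yaw relative to bay, deg; tool y = left
    t=np.radians(tilt); s,c=np.sin(t),np.cos(t)
    M=np.array([[s,0,c],[0,1,0],[-c,0,s]])
    return Ro.from_euler('z',TH+np.radians(yaw)).as_matrix()@M
def quat(M): return Ro.from_matrix(M).as_quat()
E
python3 - <<'E'
from h import *
for z in ((0,)):
    pass
ims={n:cv2.imread(f'pics/{n}0.png') for n in('scene','top')}
pts=[(60,105,50),(60,-105,50),(82,105,50),(82,-105,50),(-80,320,215),(-80,-320,215),(-35,-320,215),(-35,320,215),(-76,-230,86),(-76,-155,44),(-96,-160,22),(-96,-310,22),(-155,112,105),(-155,-98,105)]
for n,r in(('scene',(190,390,150,470)),('top',(120,300,110,450))):
    im=ims[n]; y0,y1,x0,x1=r; k=2.35
    a=cv2.resize(im[y0:y1,x0:x1],None,fx=k,fy=k,interpolation=cv2.INTER_CUBIC)
    for p in pts:
        u=(proj(n,b2w(*np.array(p)/1000))-[x0,y0]+.5)*k
        cv2.circle(a,tuple(int(v) for v in u),3,(0,0,255) if p[0]!=-155 else (0,255,0),-1)
    cv2.imwrite(f'pics/ov_{n}.png',a)
q0=arm.read_joint_positions()
for tilt in(30,35,40):
  for p in((-180,85,35),(-180,-85,35),(-70,85,35),(-70,-85,35),(-78,-255,60),(-78,-165,60)):
    for yw in(0,):
      j=arm.ik(b2w(*np.array(p)/1000),quat(ori(tilt,yw))); M=ori(tilt,yw).copy(); M[:,1:]*=-1
      j2=arm.ik(b2w(*np.array(p)/1000),quat(M))
      print(tilt,p,None if j is None else np.round(j,2),'| flip',None if j2 is None else np.round(j2,2))
E
```

```text
30 (-180, 85, 35) None | flip None
30 (-180, -85, 35) None | flip None
30 (-70, 85, 35) [ 0.36  1.08 -1.15  2.15  1.91  1.14 -0.44] | flip [-0.18  0.75 -0.2   2.16  2.21  0.42  2.14]
30 (-70, -85, 35) [ 0.75  1.06 -1.15  2.24  2.01  0.97 -0.23] | flip [ 0.33  0.76 -0.39  2.25  2.49  0.45  2.24]
30 (-78, -255, 60) [ 1.13  1.01 -1.15  2.16  1.9   0.71  0.21] | flip [ 0.83  0.75 -0.57  2.17  2.37  0.28  2.75]
30 (-78, -165, 60) [ 0.94  0.99 -1.15  2.23  1.96  0.82 -0.05] | flip [ 0.52  0.7  -0.39  2.24  2.61  0.33  2.29]
35 (-180, 85, 35) None | flip None
35 (-180, -85, 35) None | flip None
35 (-70, 85, 35) [ 0.34  1.11 -1.15  2.21  2.03  1.23 -0.55] | flip [-0.07  0.79 -0.39  2.22  2.26  0.65  2.11]
35 (-70, -85, 35) [ 0.75  1.1  -1.15  2.3   2.17  1.06 -0.35] | flip [ 0.45  0.83 -0.58  2.31  2.5   0.67  2.28]
35 (-78, -255, 60) [ 1.15  1.03 -1.15  2.22  2.12  0.74  0.04] | flip [ 0.86  0.77 -0.58  2.23  2.73  0.39  2.43]
35 (-78, -165, 60) [ 0.95  1.02 -1.15  2.29  2.15  0.88 -0.2 ] | flip [ 0.65  0.76 -0.58  2.3   2.6   0.53  2.35]
40 (-180, 85, 35) None | flip None
40 (-180, -85, 35) None | flip None
40 (-70, 85, 35) [ 0.32  1.15 -1.15  2.26  2.14  1.34 -0.64] | flip [ 0.03  0.87 -0.58  2.27  2.29  0.91  2.12]
40 (-70, -85, 35) [ 0.74  1.14 -1.15  2.36  2.31  1.17 -0.44] | flip [ 0.56  0.93 -0.77  2.36  2.5   0.92  2.35]
40 (-78, -255, 60) [ 1.17  1.07 -1.15  2.28  2.32  0.79 -0.1 ] | flip [ 0.99  0.87 -0.77  2.28  2.69  0.57  2.55]
40 (-78, -165, 60) [ 0.96  1.06 -1.15  2.35  2.32  0.97 -0.32] | flip [ 0.77  0.86 -0.77  2.36  2.59  0.75  2.43]
```

View pics/ov_scene.png

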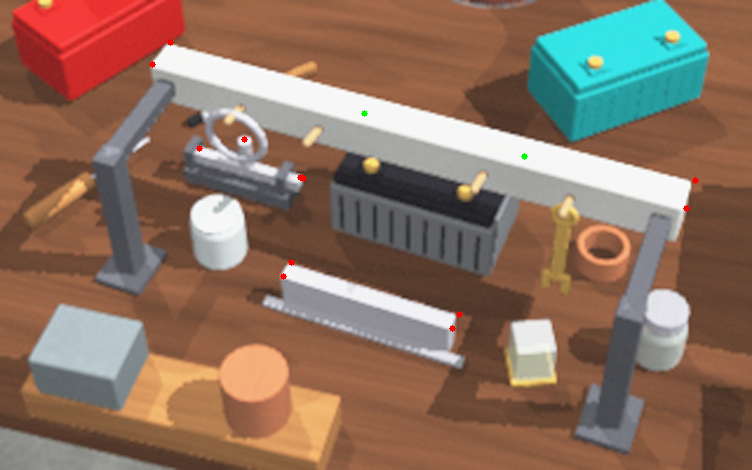

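View pics/ov_top.png

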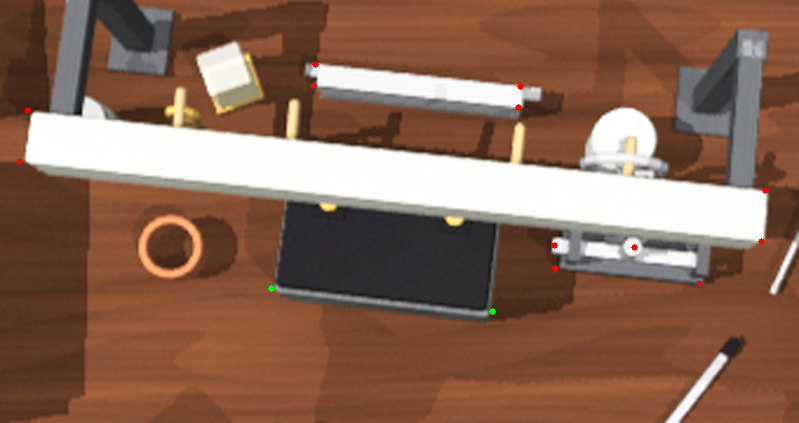

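```bash
sed -i 's/^BO=.*;/BO=np.array([.6528,.0093]);/' h.py
python3 - <<'E'
from h import *
for z in(40,60):
  for y in(95,-85):
    for x in range(-200,-60,20):
      r=[t for t in range(0,45,5) if arm.ik(b2w(x/1000,y/1000,z/1000),quat(ori(t))) is not None]
      print(z,y,x,r)
E
```

```text
40 95 -200 [0, 5, 10, 15, 20, 25]
40 95 -180 [0, 5, 10, 15, 20, 25]
40 95 -160 [0, 5, 10, 15, 20, 25, 30]
40 95 -140 [0, 5, 10, 15, 20, 25, 30, 35]
40 95 -120 [0, 5, 10, 15, 20, 25, 30, 35, 40]
40 95 -100 [0, 5, 10, 15, 20, 25, 30, 35, 40]
40 95 -80 [0, 5, 10, 15, 20, 25, 30, 35, 40]
40 -85 -200 [0, 5, 10, 15]
40 -85 -180 [0, 5, 10, 15, 20]
40 -85 -160 [0, 5, 10, 15, 20]
40 -85 -140 [0, 5, 10, 15, 20, 25]
40 -85 -120 [0, 5, 10, 15, 20, 25, 30]
40 -85 -100 [0, 5, 10, 15, 20, 25, 30, 35]
40 -85 -80 [0, 5, 10, 15, 20, 25, 30, 35, 40]
60 95 -200 [0, 5, 10, 15, 20, 25]
60 95 -180 [0, 5, 10, 15, 20, 25, 30]
60 95 -160 [0, 5, 10, 15, 20, 25, 30]
60 95 -140 [0, 5, 10, 15, 20, 25, 30, 35]
60 95 -120 [0, 5, 10, 15, 20, 25, 30, 35, 40]
60 95 -100 [0, 5, 10, 15, 20, 25, 30, 35, 40]
60 95 -80 [0, 5, 10, 15, 20, 25, 30, 35, 40]
60 -85 -200 [0, 5, 10, 15]
60 -85 -180 [0, 5, 10, 15, 20]
60 -85 -160 [0, 5, 10, 15, 20, 25]
60 -85 -140 [0, 5, 10, 15, 20, 25]
60 -85 -120 [0, 5, 10, 15, 20, 25, 30]
60 -85 -100 [0, 5, 10, 15, 20, 25, 30, 35]
60 -85 -80 [0, 5, 10, 15, 20, 25, 30, 35, 40]
```

Run:
```python
from h import *
print(arm.read_time())
arm.move_gripper(0.0,40)
print(arm.read_opening())
D=lambda yaw:quat(ori(0,yaw))
a=b2w(-.21,.085,.20)
p1=np.array([.13,-.45,.25])
for p,o in((p1,arm.read_eef_rot()),(p1,D(-60)),(a,quat(ori(15)))): 
    j=arm.ik(p,o); print(None if j is None else np.round(j,2))
arm.line_to(p1,0.3)
j=arm.ik(a,quat(ori(15))); print(np.round(arm.read_joint_positions(),2),np.round(j,2))
# check path by intermediate points is joint-space: go via mid
arm.movep(a,quat(ori(15)))
print(arm.read_time(),w2b(arm.read_tool_pos()),arm.read_tool_pos(),np.round(arm.read_joint_positions(),2))
T=(arm.read_tool_pos(),arm.read_eef_rot()); cv2.imwrite('pics/w1.png',snapshot('wrist')); print(T)
```

```text
0.15
0.0036090917799447
[ 1.26  0.31 -0.02  1.9   0.01  0.93 -0.06]
[ 1.6   0.35 -0.49  1.89  0.2   0.95  1.44]
[ 0.3   0.41 -0.92  2.14  0.82  0.69  0.28]
[ 1.26  0.31 -0.02  1.9   0.01  0.93 -0.06] [ 0.5   0.61 -1.34  2.14  1.05  0.95  0.03]
4.0 [-0.20960588  0.08393809] [0.45404356 0.11642658 0.19973878] [ 0.5   0.61 -1.33  2.14  1.05  0.95  0.03]
(array([0.45404356, 0.11642658, 0.19973878]), array([ 0.03484182,  0.60789741, -0.04621427,  0.79190342]))
```

View pics/w1.png

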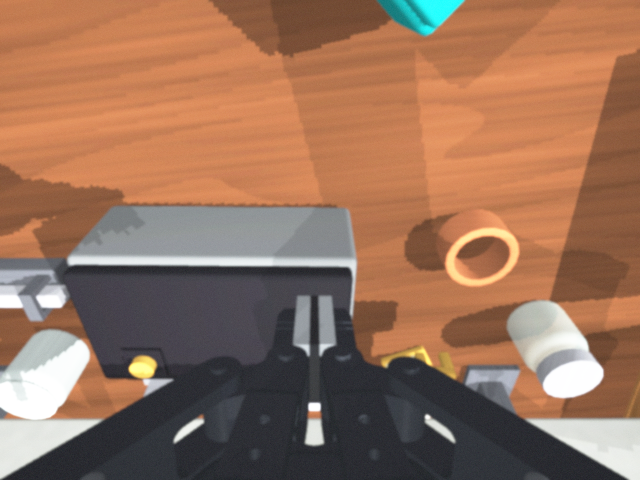

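```bash
cat >> h.py <<'E'
def wray(uv,z,T):
    c=camera_info('wrist'); X=np.asarray(c['T_tool_cam']); M=Ro.from_quat(T[1]).as_matrix()
    d=M@X[:3,:3]@np.array([(uv[0]-c['cx'])/c['fx'],(uv[1]-c['cy'])/c['fy'],1]); o=T[0]+M@X[:3,3]
    return o+d*(z-o[2])/d[2]
E
python3 - <<'E'
from h import *
T=(np.array([0.45404356, 0.11642658, 0.19973878]), np.array([ 0.03484182,  0.60789741, -0.04621427,  0.79190342]))
for uv,z in(((112,207),.008),((348,209),.008),((67,264),.1),((357,268),.1)):
    p=wray(uv,z,T); print(p.round(4),(w2b(p)*1000).round(1))
for j3 in(0,):
  for p in((-.17,.085,.05),(-.13,.085,.05),(-.1,.085,.05)):
    for t in(5,15,25):
      j=arm.ik(b2w(*p),quat(ori(t))); print(p,t,None if j is None else np.round(j,2))
E
```

```text
[ 0.4868 -0.0674  0.008 ] [-156.3  -95. ]
[0.5132 0.14   0.008 ] [-153.5  114. ]
[ 0.482  -0.0563  0.1   ] [-162.2  -84.5]
[0.5085 0.14   0.1   ] [-158.1  113.5]
(-0.17, 0.085, 0.05) 5 [ 0.36  0.92 -1.08  2.06  1.21  0.9   0.02]
(-0.17, 0.085, 0.05) 15 [ 0.28  0.84 -0.97  2.2   1.5   0.79 -0.3 ]
(-0.17, 0.085, 0.05) 25 [ 0.17  0.81 -0.87  2.33  1.85  0.83 -0.7 ]
(-0.13, 0.085, 0.05) 5 [ 0.37  0.95 -1.08  1.96  1.18  0.95  0.13]
(-0.13, 0.085, 0.05) 15 [ 0.3   0.87 -0.97  2.1   1.44  0.81 -0.16]
(-0.13, 0.085, 0.05) 25 [ 0.21  0.83 -0.86  2.23  1.8   0.8  -0.56]
(-0.1, 0.085, 0.05) 5 [ 0.37  0.98 -1.08  1.88  1.16  0.98  0.2 ]
(-0.1, 0.085, 0.05) 15 [ 0.32  0.89 -0.97  2.02  1.4   0.82 -0.07]
(-0.1, 0.085, 0.05) 25 [ 0.23  0.84 -0.85  2.16  1.76  0.78 -0.46]
```

```bash
cat >> h.py <<'E'
def go(x,y,z,tilt,v=.06,yaw=0):
    arm.line_to(b2w(x,y,z),v,quat(ori(tilt,yaw)))
def st(tag):
    print(tag,'t',round(arm.read_time(),2),'bay',(w2b(arm.read_tool_pos())*1000).round(1),'z',round(arm.read_tool_pos()[2]*1000,1),'F',np.round(arm.read_ft_force(),1))
def shots(k):
    T=(arm.read_tool_pos(),arm.read_eef_rot()); w=snapshot('wrist'); t=snapshot('top'); s=snapshot('scene')
    cv2.imwrite(f'pics/{k}_w.png',w); 
    out=np.zeros((600,800,3),np.uint8); out[:,:400]=0
    out[:300,:400]=cv2.resize(w,(400,300)); out[:300,400:]=cv2.resize(s[190:390,170:437],(400,300),interpolation=cv2.INTER_CUBIC); out[300:,:]=cv2.resize(t[140:275,120:480],(800,300),interpolation=cv2.INTER_CUBIC)
    cv2.imwrite(f'pics/{k}.png',out); cv2.imwrite(f'pics/{k}_t.png',t); cv2.imwrite(f'pics/{k}_s.png',s); np.savez(f'pics/{k}.npz',p=T[0],q=T[1])
E
python3 - <<'E'
from h import *
go(-.195,.085,.07,15,.15); st('a')
go(-.185,.085,.05,15,.1); st('b')
go(-.136,.085,.05,18,.05); st('c'); print(np.round(arm.read_joint_positions(),2))
shots('p1')
E
```

```text
a t 5.08 bay [-194.8   85.3] z 70.5 F [-0.4  0.8 -0.7]
b t 5.45 bay [-185.    85.1] z 50.3 F [-0.8 -0.2 -0.4]
c t 6.58 bay [-138.4   88.6] z 50.0 F [-4.7  4.9  0.4]
[ 0.31  0.89 -1.03  2.16  1.56  0.86 -0.29]
```

View pics/p1.png

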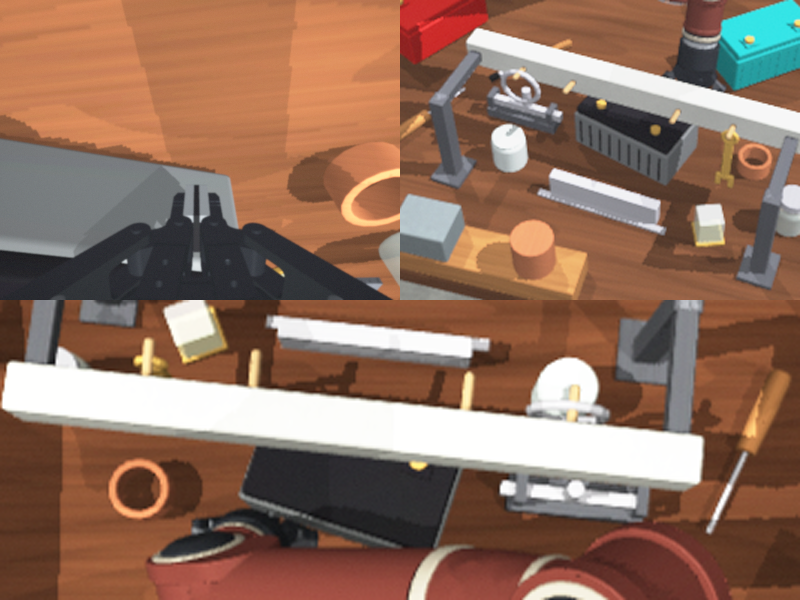

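```bash
cat >> h.py <<'E'
def wm(k,pts,z=.008):
    f=np.load(f'pics/{k}.npz'); T=(f['p'],f['q']); P=np.array([w2b(wray(p,z,T)) for p in pts]); 
    d=P[-1]-P[0]; d=d if d[1]>0 else -d
    print((P*1000).round(1).tolist(),'len',round(np.linalg.norm(d)*1000,1),'yaw rel bay',round(np.degrees(np.arctan2(-d[0],d[1])),1)); return P
E
python3 -c "
from h import *
im=cv2.imread('pics/p1_w.png'); cv2.imwrite('pics/p1_wz.png',cv2.resize(im[200:420,0:420],None,fx=1.9,fy=1.9))
P=wm('p1',[(1,222),(368,279)])
"
```

```text
[[-156.8, -54.8], [-121.4, 117.2]] len 175.6 yaw rel bay -11.6
```

View pics/p1_wz.png

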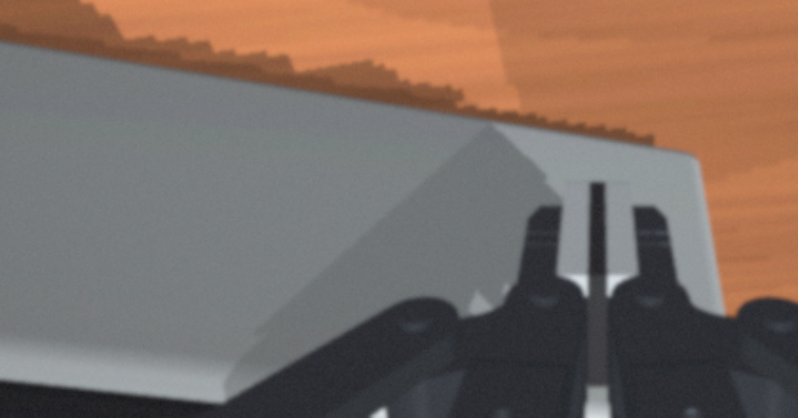

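Run:
```python
from h import *
go(-.126,.087,.05,20,.05); st('c')
go(-.185,.085,.05,15,.15); st('d')
go(-.198,-.075,.06,12,.2); st('e'); print(np.round(arm.read_joint_positions(),2))
shots('p2')
```

```text
c t 7.08 bay [-127.5   89.7] z 49.8 F [-3.7  5.3 -0. ]
d t 7.62 bay [-183.7   84.5] z 50.2 F [-0.5  1.   0.8]
e t 8.58 bay [-197.6  -74.2] z 60.2 F [ 0.2  0.1 -0. ]
[ 0.71  0.81 -1.05  2.31  1.47  0.72  0.01]
```

View pics/p2_w.png

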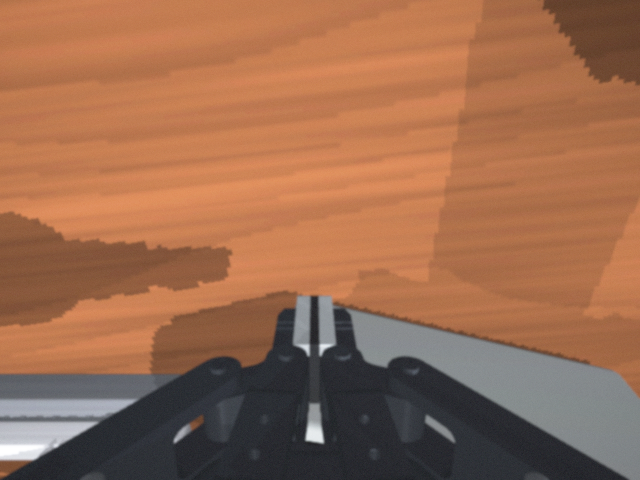

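View pics/p2.png

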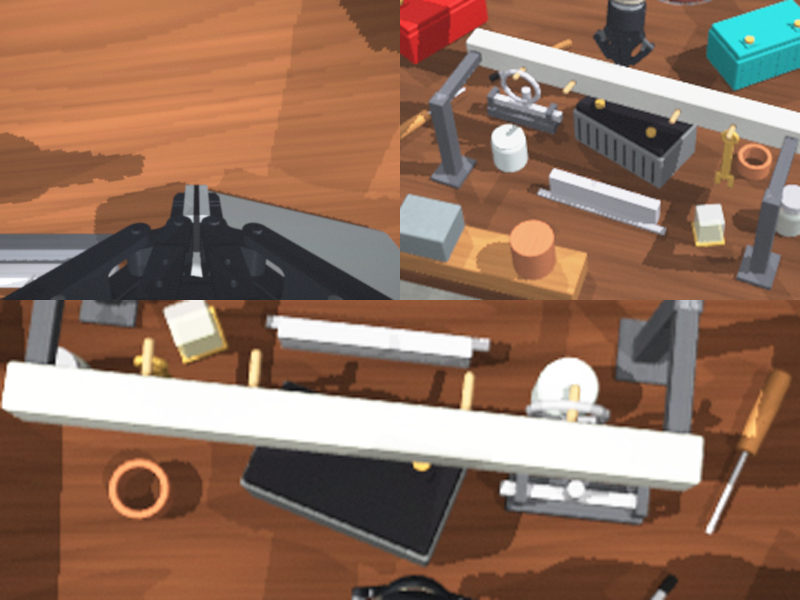

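Run:
```python
from h import *
P=wm('p2',[(340,304),(608,368)])
# top cam lid edge line
t=cv2.imread('pics/p2_t.png'); k=(t.max(2)<75).astype(np.uint8); m=np.zeros_like(k); m[200:265,222:332]=k[200:265,222:332]
c=max(cv2.findContours(m,0,1)[0],key=cv2.contourArea); b=cv2.approxPolyDP(c,3,True)[:,0]; print([(q.tolist(),(w2b(ray('top',q,.105))*1000).round(0).tolist()) for q in b])
```

```text
[[-161.1, -59.1], [-109.0, 111.6]] len 178.5 yaw rel bay -17.0
[([230, 221], [-107.0, 109.0]), ([311, 254], [-161.0, -79.0]), ([327, 216], [-72.0, -106.0]), ([307, 217], [-79.0, -61.0]), ([304, 213], [-71.0, -53.0]), ([236, 206], [-72.0, 100.0])]
```

Run:
```python
from h import *
go(-.19,-.068,.05,14,.1); st('a')
go(-.155,-.068,.05,18,.06); st('b')
go(-.115,-.068,.05,26,.05); st('c'); print(np.round(arm.read_joint_positions(),2))
shots('p3')
```

```text
a t 9.03 bay [-190.4  -67.1] z 49.8 F [ 0.6  0.6 -0.1]
b t 9.77 bay [-157.6  -70.2] z 48.8 F [-4.6 -1.5 -0.3]
c t 10.72 bay [-117.8  -71.6] z 48.0 F [-5.7 -4.  -0.6]
[ 0.67  0.9  -1.03  2.3   1.92  0.82 -0.32]
```

View pics/p3.png

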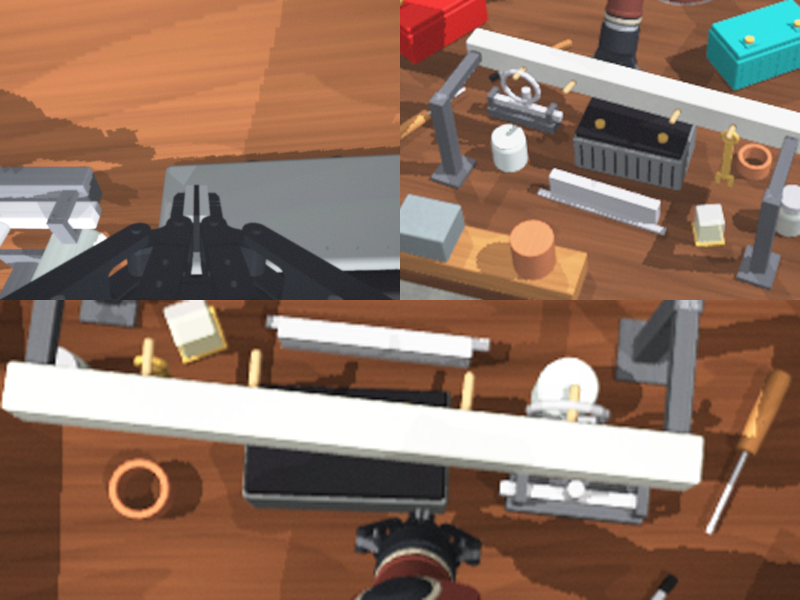

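View pics/p3_w.png

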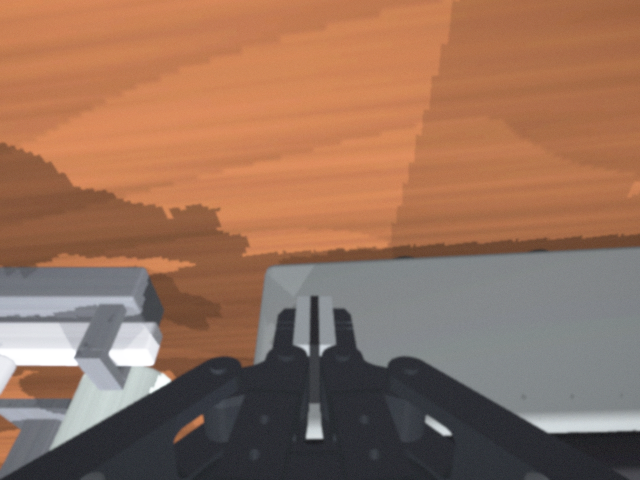

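Run:
```python
from h import *
P=wm('p3',[(270,266),(455,257.5),(638,249)])
f=np.load('pics/p3.npz');T=(f['p'],f['q'])
print('guide end near-left corner',[ (w2b(wray(p,.022,T))*1000).round(0) for p in((148,272),)],'bolt tip', [(w2b(wray(p,.044,T))*1000).round(0) for p in((160,322),(158,365))])
```

```text
[[-104.6, -93.5], [-110.6, -2.6], [-116.3, 83.1]] len 177.0 yaw rel bay 3.8
guide end near-left corner [array([-116., -147.])] bolt tip [array([-109., -137.]), array([ -72., -149.])]
```

Run:
```python
from h import *
go(-.098,-.08,.05,30,.05); st('c')
shots('p4')
```

```text
c t 11.43 bay [-99.2 -80.3] z 49.3 F [-3.8  1.2 -3. ]
```

View pics/p4.png

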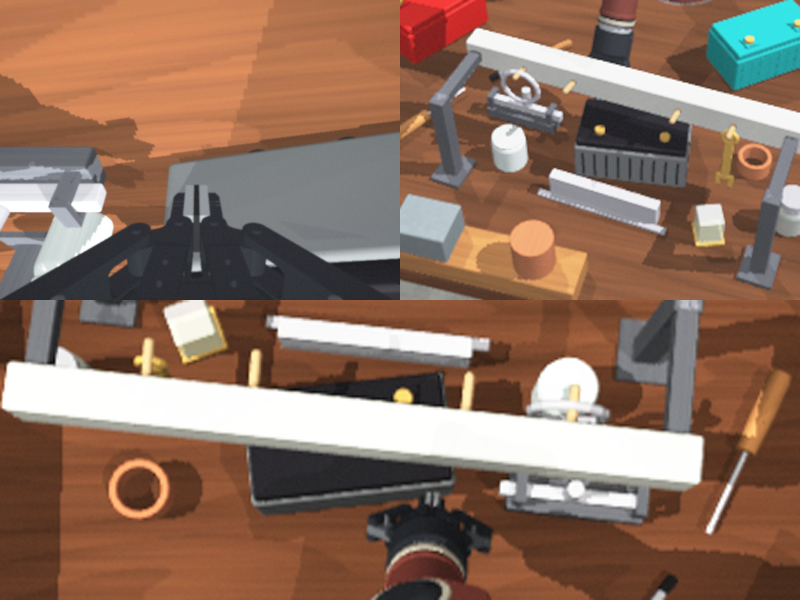

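View pics/p4_w.png

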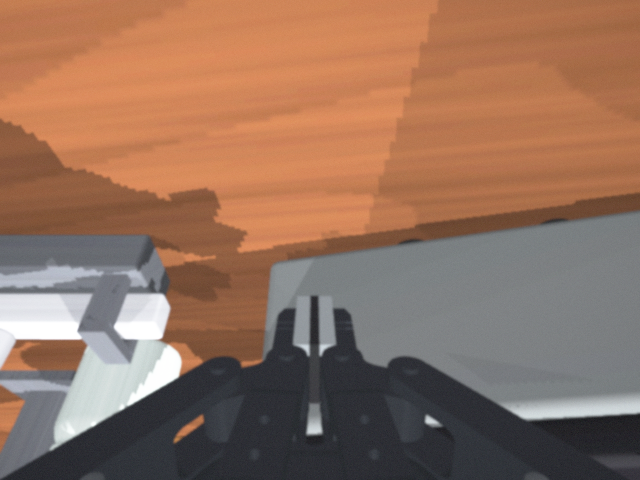

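Run:
```python
from h import *
P=wm('p4',[(272,265),(455,239),(638,213)])
```

```text
[[-80.9, -101.4], [-100.5, -13.5], [-117.4, 62.4]] len 167.9 yaw rel bay 12.6
```

Run:
```python
from h import *
go(-.155,-.075,.05,22,.15); st('a')
go(-.165,.085,.05,22,.2); st('b')
go(-.125,.085,.05,28,.06)
go(-.088,.076,.05,34,.05); st('c')
shots('p5')
```

```text
a t 12.12 bay [-152.8  -74.9] z 51.0 F [ 0.2 -0.6 -0.3]
b t 13.07 bay [-165.    83.6] z 49.6 F [-0.8  0.4 -0.4]
c t 14.79 bay [-90.9  78.4] z 48.9 F [-3.8  3.3 -0.5]
```

View pics/p5.png

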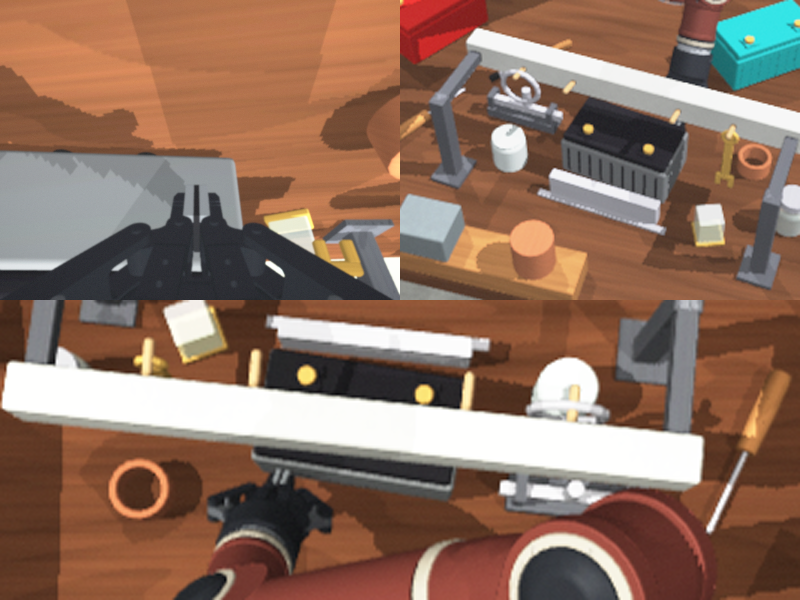

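View pics/p5_w.png

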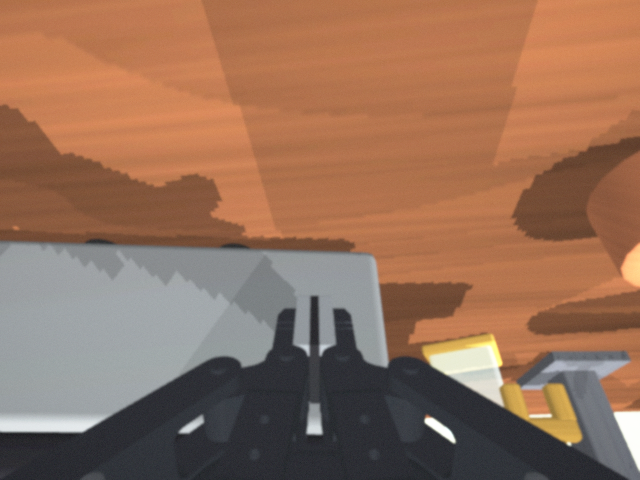

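Run:
```python
from h import *
P=wm('p5',[(3,242),(200,247.5),(370,253)])
t=cv2.imread('pics/p5_t.png'); s=cv2.imread('pics/p5_s.png')
cv2.imwrite('pics/p5z.png',np.vstack([cv2.resize(t[150:215,220:360],(800,371),interpolation=cv2.INTER_CUBIC)]))
cv2.imwrite('pics/p5sz.png',cv2.resize(s[240:350,250:400],(800,587),interpolation=cv2.INTER_CUBIC))
```

```text
[[-88.2, -67.8], [-83.6, 23.9], [-78.9, 106.5]] len 174.6 yaw rel bay -3.0
```

View pics/p5z.png

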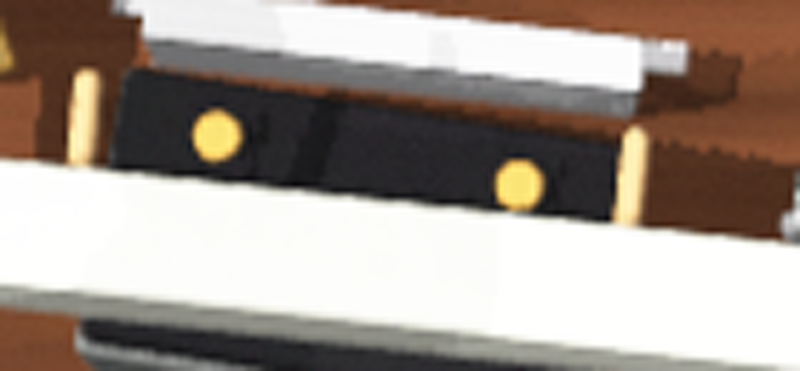

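View pics/p5sz.png

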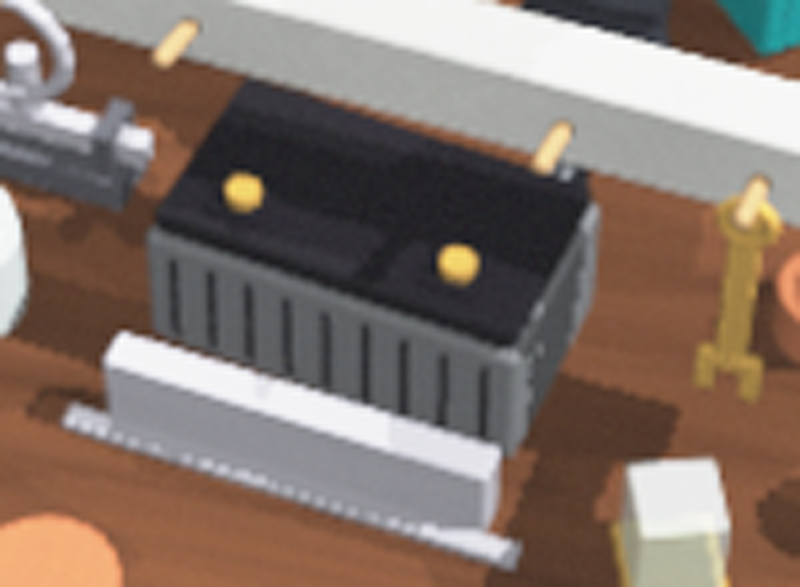

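Run:
```python
from h import *
go(-.10,.085,.05,33,.08)
go(-.10,.09,.05,34,.08)
go(-.084,.091,.05,35,.05); st('a')
go(-.075,.093,.05,36,.04); st('b')
go(-.070,.094,.05,36,.03); st('c')
shots('p6')
s=cv2.imread('pics/p6_s.png')
cv2.imwrite('pics/p6sz.png',cv2.resize(s[240:350,250:400],(800,587),interpolation=cv2.INTER_CUBIC))
```

```text
a t 15.99 bay [-84.2  91.8] z 49.9 F [-1.2  2.  -0.3]
b t 16.38 bay [-75.5  93.9] z 49.8 F [-3.4  4.5 -0.3]
c t 16.69 bay [-70.3  94.5] z 49.9 F [-3.8  4.1  0.1]
```

View pics/p6sz.png

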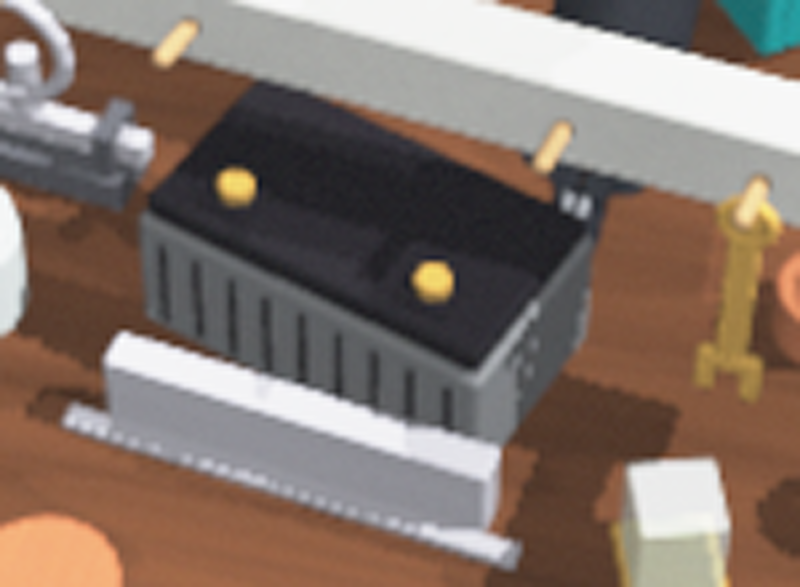

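View pics/p6_w.png

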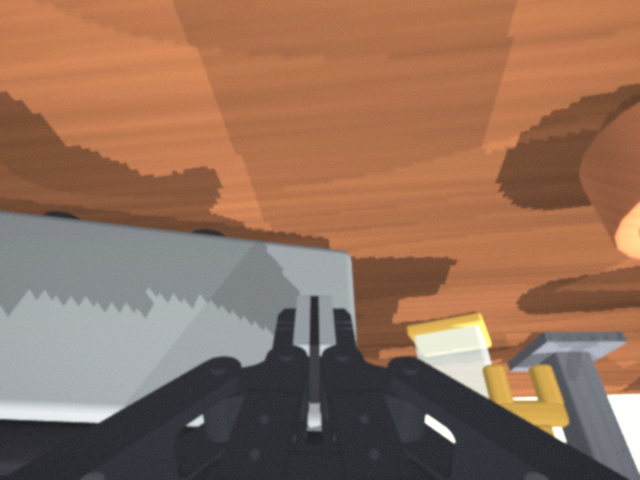

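Run:
```python
from h import *
P=wm('p6',[(3,213),(170,231),(345,251)])
d=P[2]-P[0];d/=np.linalg.norm(d); mid=P[2]-.105*d; n=np.array([d[1],-d[0]]); print('mid',mid,'c',mid+.06*n,'farleft',P[2]+.12*n)
```

```text
[[-86.1, -40.3], [-72.9, 28.4], [-56.3, 110.2]] len 153.4 yaw rel bay -11.2
mid [-0.07669379  0.00717449] c [-0.01783797 -0.00448713] farleft [0.06142567 0.08684893]
```

Run:
```python
from h import *
go(-.12,.085,.05,32,.12)
go(-.13,-.05,.05,28,.2); st('a')
go(-.095,-.05,.05,33,.06); st('b')
go(-.080,-.049,.05,36,.05); st('c')
shots('p7')
s=cv2.imread('pics/p7_s.png')
cv2.imwrite('pics/p7sz.png',cv2.resize(s[240:350,250:400],(800,587),interpolation=cv2.INTER_CUBIC))
```

```text
a t 18.24 bay [-129.5  -48.9] z 50.3 F [ 0.3 -0.1 -0.8]
b t 18.98 bay [-97.9 -49.1] z 48.6 F [-5.8 -0.1  1.8]
c t 19.43 bay [-83. -50.] z 47.9 F [-5.3 -1.3  0.6]
```

View pics/p7sz.png

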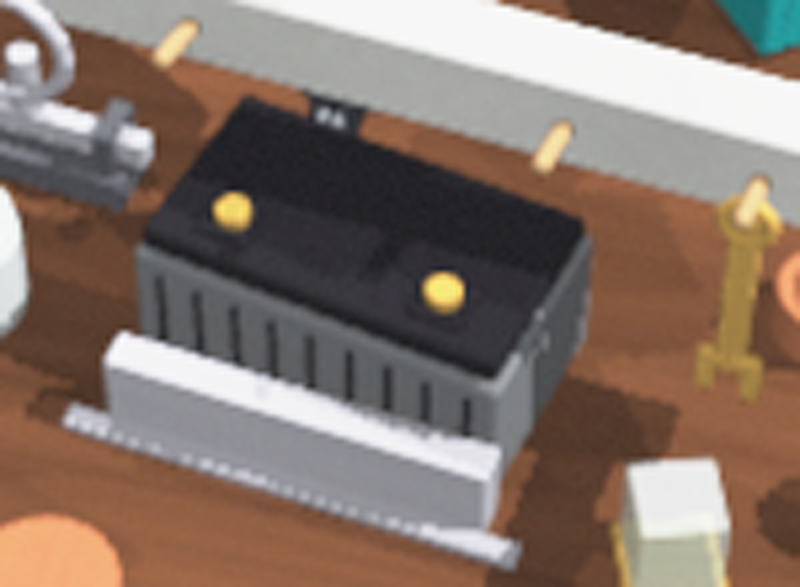

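View pics/p7_w.png

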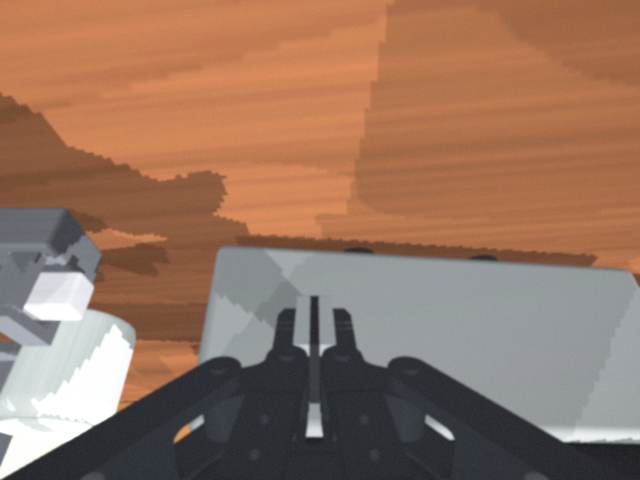

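```bash
cat >> h.py <<'E'
def body(k,pts,corner):  # corner 'R' -> pts[0] right corner ; 'L' -> pts[-1] left corner ; 'B' both
    P=wm(k,pts); d=P[-1]-P[0]; L=np.linalg.norm(d); d/=L
    mid={'R':P[0]+.105*d,'L':P[-1]-.105*d,'B':(P[0]+P[-1])/2}[corner]; n=np.array([d[1],-d[0]])
    print('near mid',(mid*1000).round(1),'centre',((mid+.06*n)*1000).round(1),'far R,L x',((mid+.12*n-.105*d)[0]*1000).round(1),((mid+.12*n+.105*d)[0]*1000).round(1))
E
python3 - <<'E'
from h import *
body('p7',[(217,248),(628,269)],'B')
E
```

```text
[[-74.8, -96.5], [-55.8, 112.9]] len 210.3 yaw rel bay -5.2
near mid [-65.3   8.2] centre [-5.5  2.8] far R,L x 44.7 63.7
```

Run:
```python
from h import *
go(-.10,-.055,.05,34,.1)
go(-.085,-.062,.05,36,.06)
for x in(-.077,-.073,-.070,-.067,-.065,-.063):
    go(x,-.062,.05,37,.04); st(x)
    if np.linalg.norm(arm.read_ft_force())>14: break
shots('p8')
s=cv2.imread('pics/p8_s.png')
cv2.imwrite('pics/p8sz.png',cv2.resize(s[240:350,250:400],(800,587),interpolation=cv2.INTER_CUBIC))
```

```text
-0.077 t 20.71 bay [-79.  -62.9] z 49.0 F [-5.3 -0.9  2. ]
-0.073 t 20.96 bay [-75.3 -63.4] z 48.5 F [-4.7 -3.8  0. ]
-0.07 t 21.21 bay [-72.5 -63.8] z 48.3 F [-5.2 -2.1  0.4]
-0.067 t 21.46 bay [-69.5 -64. ] z 48.2 F [-5.4 -2.  -1.2]
-0.065 t 21.71 bay [-67.8 -64.3] z 48.1 F [-6.6 -2.6  0.2]
-0.063 t 21.96 bay [-66.9 -64.3] z 47.9 F [-8.8 -3.   2.9]
```

View pics/p8sz.png

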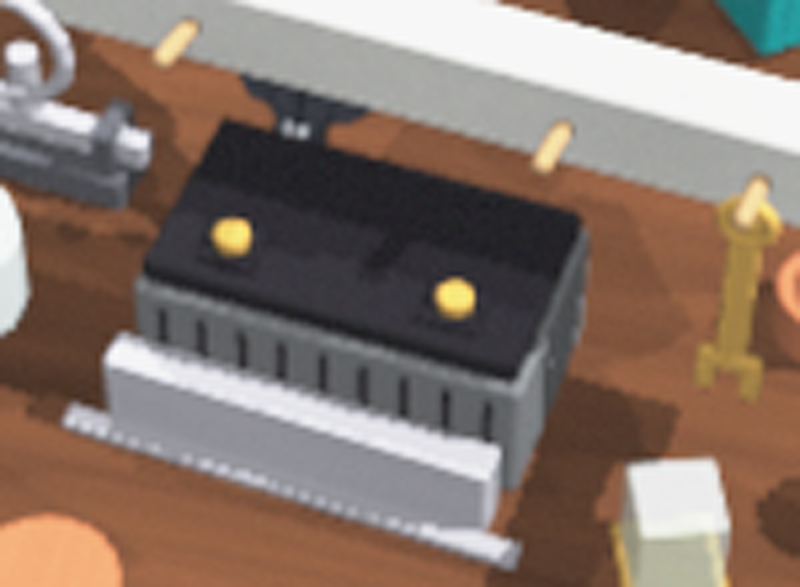

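View pics/p8_w.png

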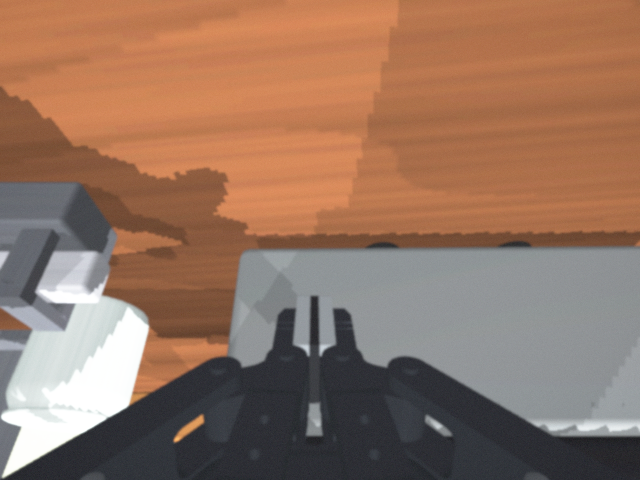

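Run:
```python
from h import *
body('p8',[(242,252),(440,248.5),(638,246)],'R')
s=cv2.imread('pics/p8_s.png')
def up(x,y): return (250+(x+.5)*150/800-.5, 240+(y+.5)*110/587-.5)
print('knob tmp')
for n,p,z in(('bat L far z.1',(518,378),.1),('bat R far z.1',(138,283),.1),('stop L near',(500,450),.05),('stop R near',(124,333),.05),('stop L far',(488,472),.05),('stop R far',(104,355),.05)):
    print(n,(w2b(ray('scene',up(*p),z))*1000).round(1))
t=cv2.imread('pics/p8_t.png'); cv2.imwrite('pics/p8tz.png',cv2.resize(t[140:240,220:340],(800,667),interpolation=cv2.INTER_CUBIC))
cv2.imwrite('pics/p8sz2.png',cv2.resize(s[280:350,262:362],(800,560),interpolation=cv2.INTER_CUBIC))
```

```text
[[-54.3, -99.4], [-57.5, -3.5], [-59.7, 90.0]] len 189.5 yaw rel bay 1.6
near mid [-57.3   5.5] centre [2.7 7.2] far R,L x 65.6 59.7
knob tmp
bat L far z.1 [ 56.5 108.8]
bat R far z.1 [ 68.  -90.5]
stop L near [ 64.1 103.8]
stop R near [  63.1 -103.5]
stop L far [ 79.2 102.8]
stop R far [  80.3 -107. ]
```

View pics/p8tz.png

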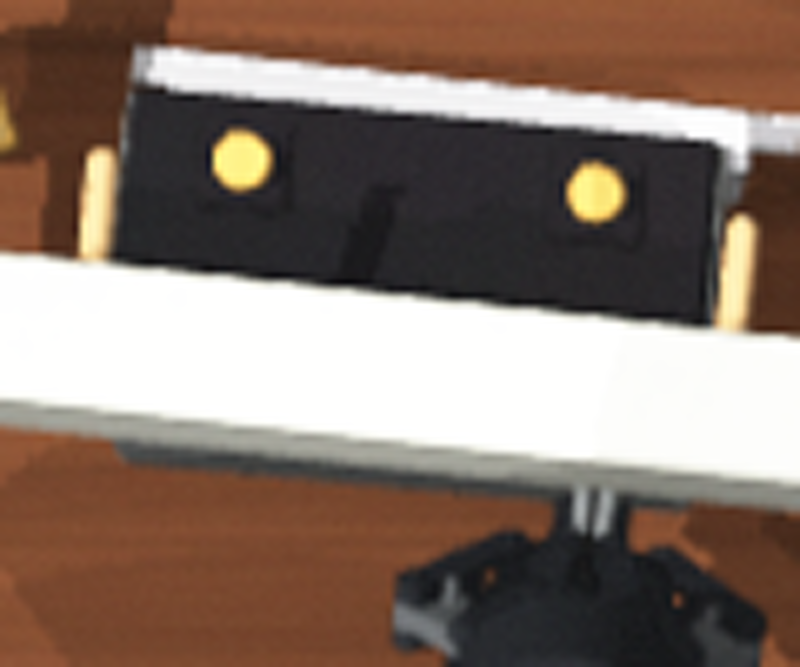

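View pics/p8sz2.png

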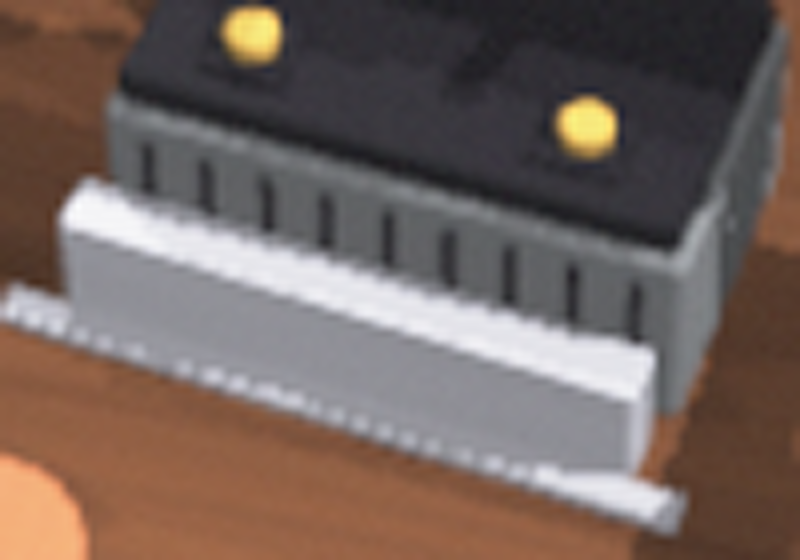

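Run:
```python
from h import *
for yw in(0,-20,-35):
  for t in(40,45,50):
    r=[]
    for p in((-.15,.16,.06),(-.10,.15,.03),(-.03,.15,.03),(-.03,.115,.03),(-.01,.13,.03)):
      j=arm.ik(b2w(*p),quat(ori(t,yw))); r.append(None if j is None else np.round(j,1).tolist())
    print(yw,t,r)
f=lambda uv,z:(w2b(ray('top',uv,z))*1000).round(0)
print('collar',f((182,225),.034),'spanner scene bottom?')
for uv,z in (((250+705*150/800,240+380*110/587),.04),((250+745*150/800,240+395*110/587),.04)): print((w2b(ray('scene',uv,z))*1000).round(0))
```

```text
0 40 [[0.1, 1.0, -1.1, 2.3, 2.0, 1.4, -0.9], [0.1, 1.1, -1.1, 2.3, 2.1, 1.3, -0.8], [0.2, 1.1, -1.0, 2.1, 2.1, 1.2, -0.6], [0.2, 1.1, -1.0, 2.1, 2.1, 1.2, -0.6], [0.2, 1.1, -1.0, 2.1, 2.1, 1.2, -0.6]]
0 45 [[0.0, 1.1, -1.1, 2.4, 2.1, 1.5, -1.0], [0.1, 1.1, -1.1, 2.3, 2.2, 1.5, -0.9], [0.2, 1.1, -1.0, 2.1, 2.2, 1.3, -0.7], [0.2, 1.1, -1.0, 2.2, 2.2, 1.3, -0.7], [0.2, 1.1, -1.0, 2.1, 2.2, 1.3, -0.7]]
0 50 [None, [0.1, 1.2, -1.0, 2.3, 2.3, 1.6, -0.9], [0.1, 1.2, -1.0, 2.2, 2.3, 1.4, -0.8], [0.2, 1.2, -1.0, 2.2, 2.3, 1.4, -0.8], [0.2, 1.2, -1.0, 2.2, 2.3, 1.4, -0.7]]
-20 40 [[-0.0, 1.1, -1.2, 2.2, 1.7, 1.6, -1.1], [0.0, 1.1, -1.1, 2.1, 1.9, 1.5, -1.0], [0.1, 1.1, -1.0, 2.0, 1.9, 1.4, -0.8], [0.1, 1.1, -1.0, 2.0, 1.9, 1.4, -0.8], [0.1, 1.1, -1.0, 1.9, 1.9, 1.4, -0.8]]
-20 45 [[-0.1, 1.1, -1.1, 2.2, 1.8, 1.7, -1.2], [-0.0, 1.2, -1.1, 2.1, 1.9, 1.6, -1.1], [0.0, 1.2, -1.1, 2.0, 2.0, 1.5, -0.9], [0.1, 1.2, -1.0, 2.1, 2.0, 1.5, -0.9], [0.1, 1.2, -1.0, 2.0, 2.0, 1.5, -0.8]]
-20 50 [[-0.1, 1.2, -1.1, 2.2, 1.8, 1.8, -1.2], [-0.1, 1.2, -1.1, 2.2, 2.0, 1.7, -1.1], [0.0, 1.2, -1.0, 2.0, 2.0, 1.6, -0.9], [0.1, 1.2, -1.0, 2.1, 2.1, 1.6, -1.0], [0.1, 1.2, -1.0, 2.0, 2.1, 1.6, -0.9]]
-35 40 [[-0.1, 1.1, -1.1, 2.1, 1.6, 1.6, -1.2], [-0.0, 1.2, -1.1, 2.0, 1.7, 1.6, -1.1], [0.0, 1.2, -1.1, 1.8, 1.7, 1.6, -0.9], [0.1, 1.2, -1.1, 1.9, 1.8, 1.5, -0.9], [0.1, 1.2, -1.1, 1.8, 1.8, 1.5, -0.9]]
-35 45 [[-0.1, 1.1, -1.1, 2.1, 1.6, 1.7, -1.3], [-0.1, 1.2, -1.1, 2.0, 1.7, 1.7, -1.2], [-0.0, 1.2, -1.0, 1.8, 1.8, 1.6, -1.0], [0.0, 1.2, -1.0, 1.9, 1.8, 1.6, -1.0], [0.0, 1.2, -1.0, 1.8, 1.8, 1.6, -0.9]]
-35 50 [[-0.2, 1.2, -1.1, 2.1, 1.6, 1.8, -1.3], [-0.1, 1.2, -1.1, 2.0, 1.8, 1.8, -1.2], [-0.1, 1.2, -1.0, 1.9, 1.8, 1.7, -1.0], [-0.0, 1.2, -1.0, 1.9, 1.9, 1.7, -1.0], [-0.0, 1.2, -1.0, 1.9, 1.9, 1.7, -1.0]]
collar [-119.  232.] spanner scene bottom?
[-24. 187.]
[-22. 208.]
```

```bash
cat >> h.py <<'E'
def oriR(tilt,yaw=0):
    M=ori(tilt,yaw); x,y,z=M.T
    return np.array([x,z,-y]).T
def goR(x,y,z,tilt,v=.06,yaw=0): arm.line_to(b2w(x,y,z),v,quat(oriR(tilt,yaw)))
E
python3 - <<'E'
from h import *
M=oriR(50); print(np.linalg.det(M))
for yw in(0,-10,-20):
  for t in(45,50):
    for p in((-.2,.15,.12),(-.15,.15,.06),(-.10,.15,.03),(-.03,.15,.03),(-.02,.115,.03)):
      j=arm.ik(b2w(*p),quat(oriR(t,yw))); print(yw,t,p,None if j is None else np.round(j,2).tolist())
E
```

```text
0.9999999999999997
0 45 (-0.2, 0.15, 0.12) None
0 45 (-0.15, 0.15, 0.06) [0.05, 1.12, -1.15, 2.4, 2.06, 1.58, -2.52]
0 45 (-0.1, 0.15, 0.03) [0.19, 1.36, -1.33, 2.29, 2.19, 1.74, -2.24]
0 45 (-0.03, 0.15, 0.03) [0.26, 1.35, -1.32, 2.13, 2.23, 1.59, -2.07]
0 45 (-0.02, 0.115, 0.03) [0.34, 1.35, -1.32, 2.16, 2.26, 1.55, -2.03]
0 50 (-0.2, 0.15, 0.12) None
0 50 (-0.15, 0.15, 0.06) None
0 50 (-0.1, 0.15, 0.03) [0.16, 1.42, -1.33, 2.33, 2.29, 1.87, -2.27]
0 50 (-0.03, 0.15, 0.03) [0.25, 1.41, -1.32, 2.17, 2.35, 1.7, -2.09]
0 50 (-0.02, 0.115, 0.03) [0.33, 1.4, -1.31, 2.2, 2.37, 1.66, -2.06]
-10 45 (-0.2, 0.15, 0.12) [-0.1, 0.91, -1.15, 2.4, 1.74, 1.54, -2.71]
-10 45 (-0.15, 0.15, 0.06) [-0.02, 1.12, -1.15, 2.33, 1.93, 1.64, -2.63]
-10 45 (-0.1, 0.15, 0.03) [0.12, 1.36, -1.33, 2.23, 2.08, 1.83, -2.38]
-10 45 (-0.03, 0.15, 0.03) [0.19, 1.36, -1.33, 2.07, 2.15, 1.71, -2.19]
-10 45 (-0.02, 0.115, 0.03) [0.27, 1.37, -1.33, 2.1, 2.18, 1.69, -2.15]
-10 50 (-0.2, 0.15, 0.12) None
-10 50 (-0.15, 0.15, 0.06) [-1.38, 1.22, 1.13, 2.4, 3.53, 0.56, 1.51]
-10 50 (-0.1, 0.15, 0.03) [0.09, 1.41, -1.32, 2.
[... 176 characters left out ...]
-0.2, 0.15, 0.12) [-1.51, 0.97, 1.15, 2.35, 4.08, 0.16, 0.96]
-20 45 (-0.15, 0.15, 0.06) [-1.39, 1.17, 1.15, 2.28, 4.0, 0.32, 0.97]
-20 45 (-0.1, 0.15, 0.03) [0.06, 1.36, -1.33, 2.14, 1.98, 1.9, -2.5]
-20 45 (-0.03, 0.15, 0.03) [0.13, 1.37, -1.33, 1.99, 2.06, 1.8, -2.31]
-20 45 (-0.02, 0.115, 0.03) [0.21, 1.37, -1.33, 2.03, 2.09, 1.78, -2.28]
-20 50 (-0.2, 0.15, 0.12) [-1.54, 1.02, 1.14, 2.37, 3.51, 0.16, 1.47]
-20 50 (-0.15, 0.15, 0.06) [-1.43, 1.22, 1.14, 2.3, 3.74, 0.31, 1.16]
-20 50 (-0.1, 0.15, 0.03) [-0.02, 1.28, -1.15, 2.16, 1.98, 1.83, -2.64]
-20 50 (-0.03, 0.15, 0.03) [0.06, 1.28, -1.15, 2.02, 2.07, 1.74, -2.44]
-20 50 (-0.02, 0.115, 0.03) [0.13, 1.28, -1.15, 2.05, 2.1, 1.72, -2.42]
```

Run:
```python
from h import *
go(-.12,-.06,.06,32,.15)
go(-.165,.04,.10,25,.2); st('a')
arm.movep(b2w(-.16,.155,.09),quat(oriR(45,-10))); st('b'); print(np.round(arm.read_joint_positions(),2))
goR(-.10,.150,.03,45,.12,-10); st('c')
goR(-.03,.148,.026,45,.1,-10); st('d'); print(np.round(arm.read_joint_positions(),2))
shots('p9')
```

```text
a t 23.38 bay [-164.7   39.1] z 99.4 F [-0.1 -0.9 -0. ]
b t 25.24 bay [-159.8  154.4] z 89.8 F [-0.7 -0.   0.3]
[-0.01  1.08 -1.22  2.33  1.85  1.66 -2.61]
c t 26.1 bay [-100.3  150.4] z 30.5 F [-0.9 -0.3 -0.3]
d t 26.95 bay [-30.7 148.4] z 26.0 F [-0.   0.3 -0.5]
[ 0.12  1.2  -1.09  2.08  2.09  1.49 -2.34]
```

View pics/p9.png

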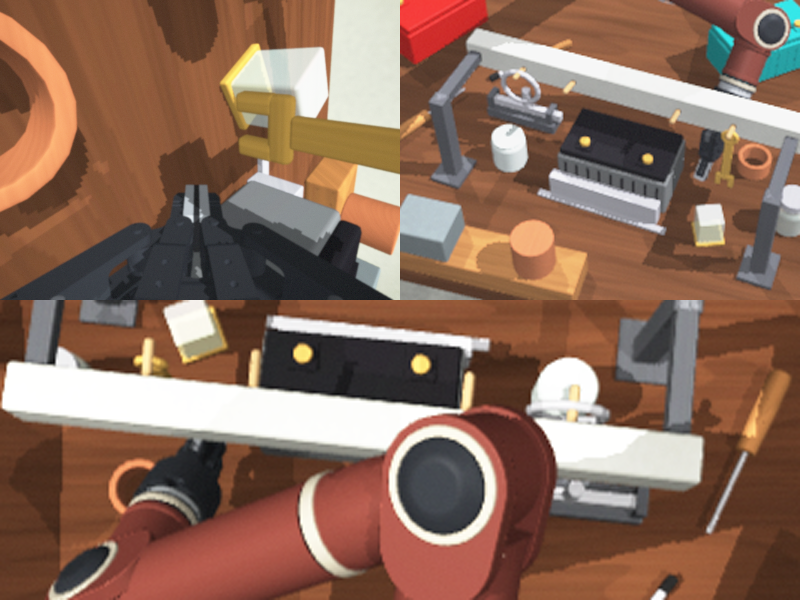

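View pics/p9_w.png

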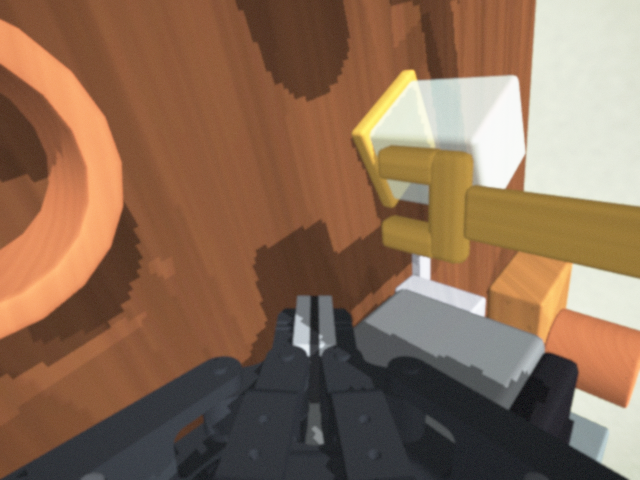

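Run:
```python
from h import *
for y in(.132,.127,.123,.120,.1175,.115):
    goR(-.03,y,.026,45,.05,-10); st(y)
shots('p10')
s=cv2.imread('pics/p10_s.png'); cv2.imwrite('pics/p10sz.png',cv2.resize(s[270:350,255:375],(800,533),interpolation=cv2.INTER_CUBIC))
```

```text
0.132 t 27.57 bay [-29.9 131.4] z 26.0 F [ 0.3 -0.2  0. ]
0.127 t 27.82 bay [-30.  126.6] z 25.9 F [ 0.8 -0.3 -0.4]
0.123 t 28.07 bay [-30.  122.7] z 25.9 F [-0.7  0.2 -0.1]
0.12 t 28.32 bay [-30.  120.8] z 26.2 F [-0.2  1.3 -0.7]
0.1175 t 28.57 bay [-30.2 120.4] z 26.3 F [ 1.5  5.6 -0.8]
0.115 t 28.82 bay [-30.8 119.5] z 26.4 F [ 0.2  7.2 -0.3]
```

View pics/p10sz.png

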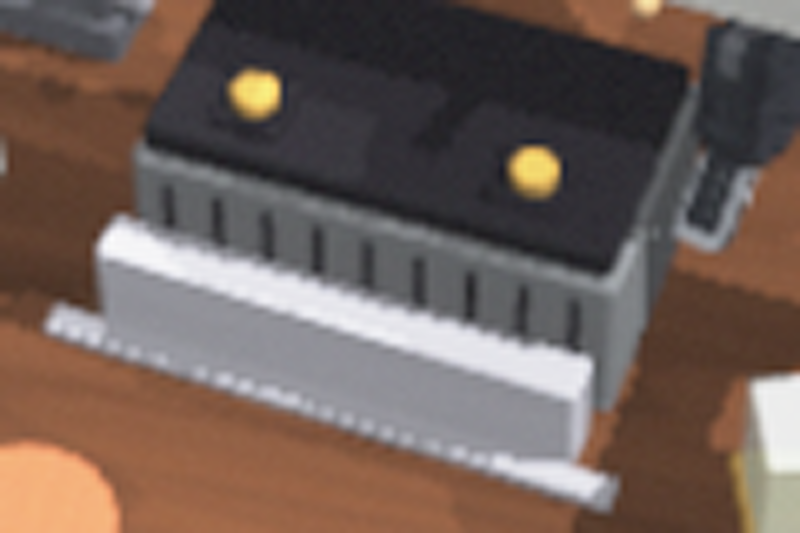

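View pics/p10.png

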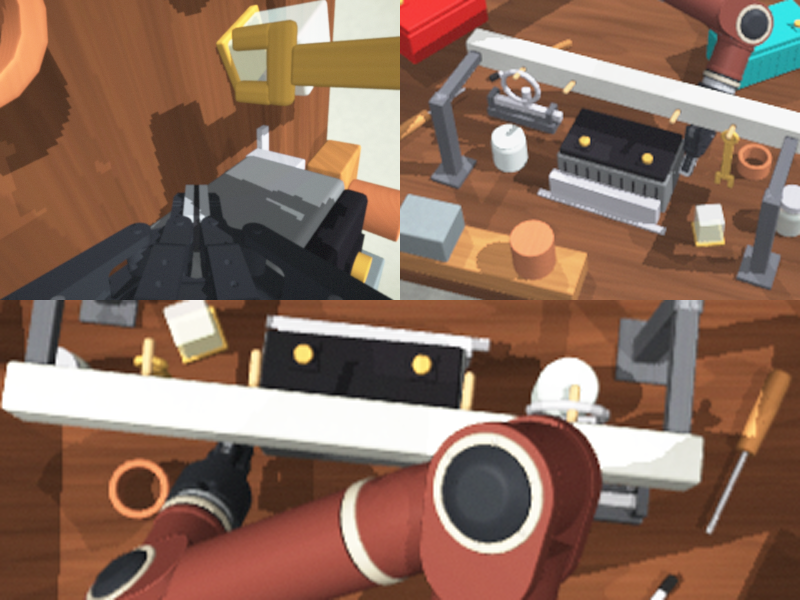

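Run:
```python
from h import *
for y in(.112,.110,.108,.1065):
    goR(-.03,y,.026,45,.04,-10); st(y)
    if w2b(arm.read_tool_pos())[1]<.1138: break
shots('p11')
s=cv2.imread('pics/p11_s.png'); cv2.imwrite('pics/p11sz.png',cv2.resize(s[270:350,255:375],(800,533),interpolation=cv2.INTER_CUBIC))
t=cv2.imread('pics/p11_t.png'); cv2.imwrite('pics/p11tz.png',cv2.resize(t[140:240,220:340],(800,667),interpolation=cv2.INTER_CUBIC))
```

```text
0.112 t 29.22 bay [-31.3 117.3] z 26.3 F [-1.   8.6 -0.6]
0.11 t 29.47 bay [-31.5 115.7] z 26.4 F [-1.   8.1 -0.9]
0.108 t 29.72 bay [-31.5 113.8] z 26.4 F [-0.9  8.5  0.1]
0.1065 t 29.97 bay [-31.6 112.6] z 26.4 F [-0.4  9.  -1. ]
```

View pics/p11sz.png

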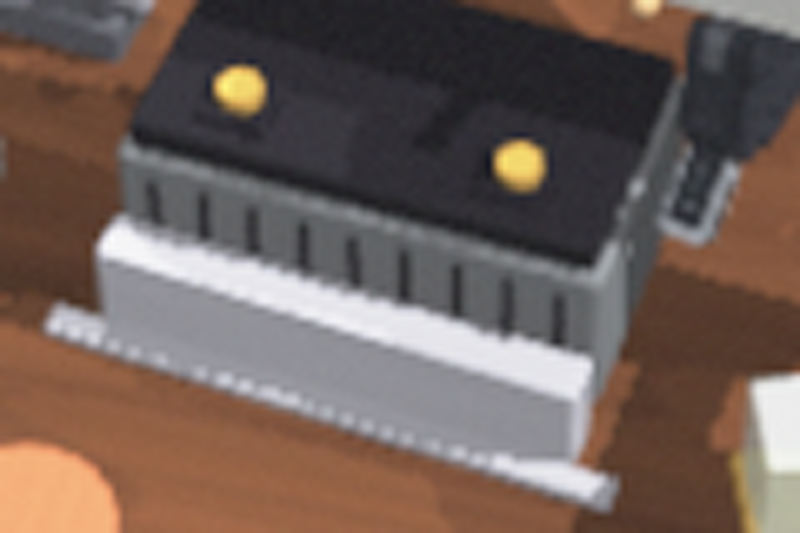

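View pics/p11tz.png

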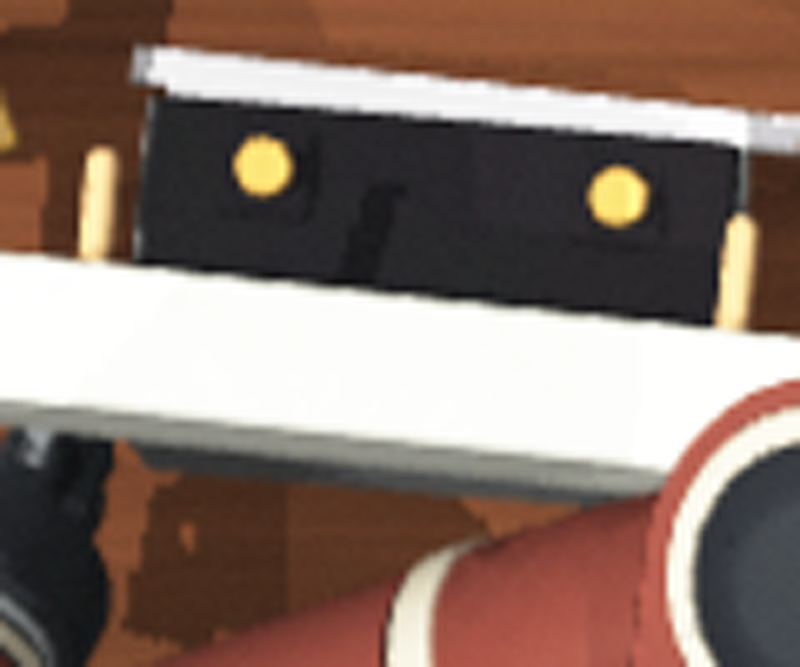

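Run:
```python
from h import *
def up(x,y): return (255+(x+.5)*.15-.5, 270+(y+.5)*.15-.5)
def ut(x,y): return (220+(x+.5)*.15-.5, 140+(y+.5)*.15-.5)
for n,p,z in(('bat L far z.1',(597,270),.1),('bat R far z.1',(122,146),.1),('stop L near',(592,355),.05),('stop R near',(118,217),.05)):
    print(n,(w2b(ray('scene',up(*p),z))*1000).round(1))
for n,p,z in(('lid FL',(153,96),.105),('lid FR',(745,147),.105),('stop FL',(152,47),.05),('stop FR',(748,110),.05)):
    print(n,(w2b(ray('top',ut(*p),z))*1000).round(1))
```

```text
bat L far z.1 [ 57.8 102.1]
bat R far z.1 [ 66.8 -98.7]
stop L near [ 60.6 102.7]
stop R near [  64.1 -104.7]
lid FL [48.9 99.6]
lid FR [  53.7 -102.8]
stop FL [ 82.2 110.5]
stop FR [  83.1 -104.4]
```

Run:
```python
from h import *
goR(-.031,.14,.027,45,.15,-10)
goR(-.10,.15,.03,45,.15,-10)
goR(-.16,.155,.09,45,.2,-10); st('a')
arm.movep(b2w(-.165,.08,.08),quat(ori(25))); st('b'); print(np.round(arm.read_joint_positions(),2))
go(-.10,.07,.05,34,.12)
for x in(-.078,-.072,-.069,-.066,-.064,-.062,-.060):
    go(x,.07,.05,37,.05); st(x)
    if np.linalg.norm(arm.read_ft_force())>12: break
shots('p12')
```

```text
a t 31.68 bay [-159.   154.4] z 89.9 F [0.1 0.5 0.1]
b t 33.48 bay [-165.   80.] z 79.7 F [ 0.4 -0.3  0.1]
[ 0.29  0.82 -1.06  2.3   1.72  0.92 -0.55]
-0.078 t 34.82 bay [-78.1  70. ] z 49.9 F [ 0.2 -0.6 -0.2]
-0.072 t 35.08 bay [-71.6  69.9] z 50.1 F [-0.9  0.4 -0.9]
-0.069 t 35.33 bay [-69.9  70.5] z 49.9 F [-3.3  1.   0.4]
-0.066 t 35.58 bay [-67.4  71.5] z 49.7 F [-3.7  2.2  1.1]
-0.064 t 35.83 bay [-66.6  71.7] z 49.6 F [-7.5  1.6  4.1]
-0.062 t 36.08 bay [-66.5  71.8] z 49.6 F [-13.7   1.5   9. ]
```

View pics/p12_w.png

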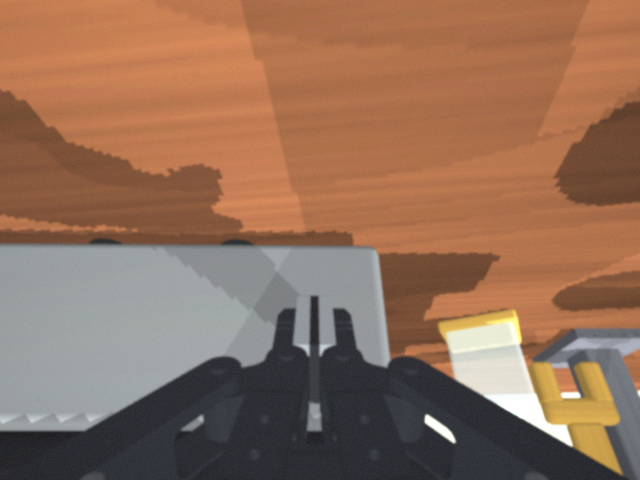

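View pics/p12.png

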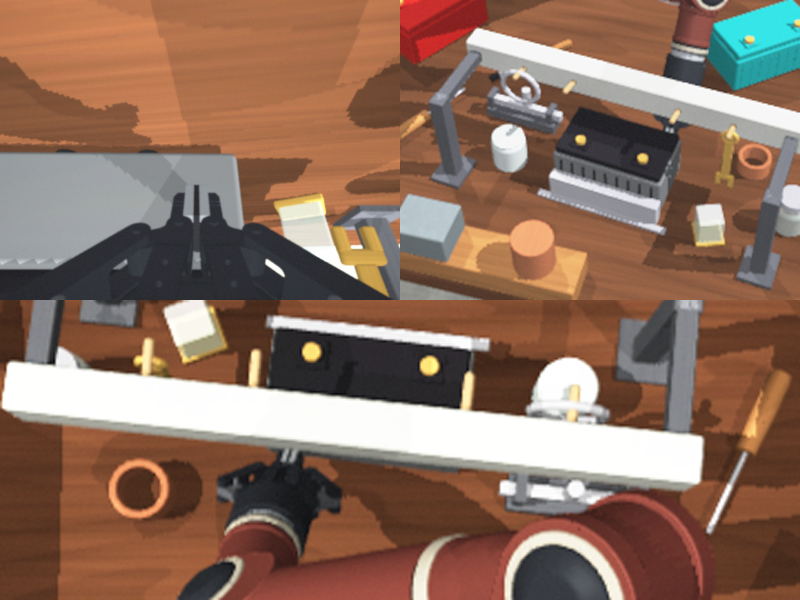

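Run:
```python
from h import *
body('p12',[(3,244),(200,246),(372,247)],'L')
go(-.095,.06,.05,35,.15)
go(-.105,-.055,.05,33,.2); st('a')
for x in(-.078,-.072,-.069,-.066,-.064,-.062,-.060):
    go(x,-.055,.05,37,.05); st(x)
    if np.linalg.norm(arm.read_ft_force())>11: break
shots('p13')
s=cv2.imread('pics/p13_s.png'); cv2.imwrite('pics/p13sz.png',cv2.resize(s[270:350,255:375],(800,533),interpolation=cv2.INTER_CUBIC))
t=cv2.imread('pics/p13_t.png'); cv2.imwrite('pics/p13tz.png',cv2.resize(t[140:240,220:340],(720,600),interpolation=cv2.INTER_CUBIC))
```

```text
[[-58.0, -77.5], [-56.5, 16.8], [-55.9, 100.5]] len 178.0 yaw rel bay -0.7
near mid [-57.1  -4.5] centre [ 2.9 -5.2] far R,L x 61.6 64.1
a t 37.34 bay [-104.1  -53.9] z 50.4 F [0.2 0.1 0.8]
-0.078 t 38.03 bay [-78.2 -54.9] z 49.8 F [0.6 0.4 0.2]
-0.072 t 38.3 bay [-71.5 -55.2] z 50.3 F [-0.2 -0.2  0.5]
-0.069 t 38.55 bay [-68.8 -55. ] z 50.1 F [ 0.5 -0.4  0.3]
-0.066 t 38.8 bay [-67.2 -55. ] z 49.5 F [-4.4 -0.7  1.3]
-0.064 t 39.05 bay [-66.4 -55.1] z 49.2 F [-7.5 -0.2  5.3]
-0.062 t 39.3 bay [-66.4 -55. ] z 48.6 F [-12.4  -0.2   6.5]
```

View pics/p13_w.png

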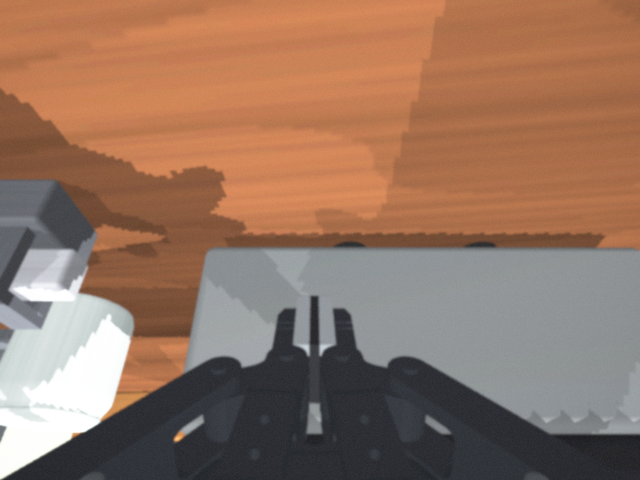

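View pics/p13sz.png

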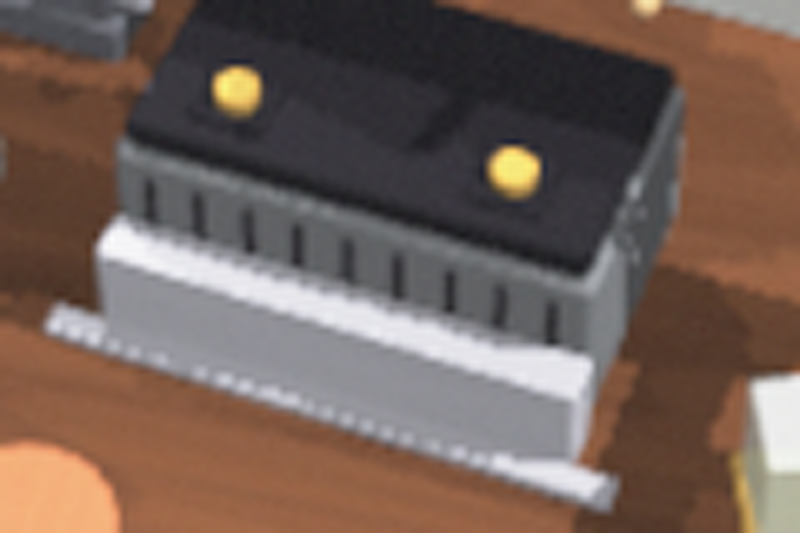

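View pics/p13tz.png

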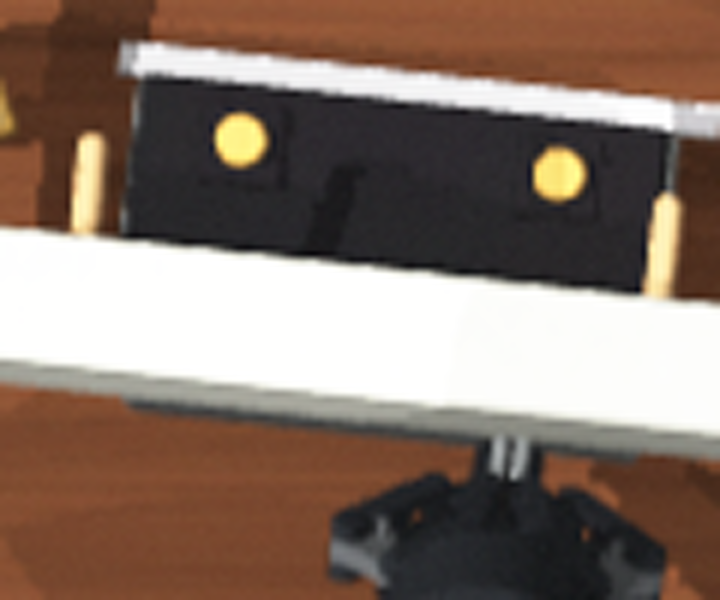

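Run:
```python
from h import *
body('p13',[(208,250),(420,249.5),(637,250)],'R')
def up(x,y): return (255+(x+.5)*.15-.5, 270+(y+.5)*.15-.5)
def ut(x,y): k=120/720; return (220+(x+.5)*k-.5, 140+(y+.5)*k-.5)
for n,p,z in(('bat L far z.1',(588,276),.1),('bat R far z.1',(119,146),.1),('stop L near',(592,355),.05),('stop R near',(118,217),.05)):
    print(n,(w2b(ray('scene',up(*p),z))*1000).round(1))
for n,p,z in(('lid FL',(137,77),.105),('lid FR',(671,130),.105),('stop FL',(138,43),.05),('stop FR',(673,100),.05)):
    print(n,(w2b(ray('top',ut(*p),z))*1000).round(1))
# terminals by yellow mask, z ~ .115 both views
for cam,im,roi in(('top','pics/p13_t.png',(155,185,245,330)),('scene','pics/p13_s.png',(275,305,280,345))):
    a=cv2.imread(im); h=cv2.cvtColor(a,cv2.COLOR_BGR2HSV); m=((h[...,0]>18)&(h[...,0]<32)&(h[...,1]>110)&(h[...,2]>150)).astype(np.uint8)
    mm=np.zeros_like(m); y0,y1,x0,x1=roi; mm[y0:y1,x0:x1]=m[y0:y1,x0:x1]
    n,l,s,c=cv2.connectedComponentsWithStats(mm)
    for i in range(1,n):
        if s[i,4]>15: print(cam,c[i].round(1),s[i,4],(w2b(ray(cam,c[i],.112))*1000).round(1))
```

```text
[[-54.4, -106.5], [-55.0, -3.0], [-54.7, 103.0]] len 209.5 yaw rel bay 0.1
near mid [-54.6  -1.5] centre [ 5.4 -1.4] far R,L x 65.6 65.3
bat L far z.1 [61.9 99.8]
bat R far z.1 [ 67.2 -99.8]
stop L near [ 60.6 102.7]
stop R near [  64.1 -104.7]
lid FL [ 52.5 100.3]
lid FR [  54.6 -102.9]
stop FL [ 81.9 110. ]
stop FR [  82.7 -104.4]
top [259.5 162.9] 58 [30.8 58.2]
top [312.5 168.7] 56 [ 30.6 -61.9]
scene [290.2 283.1] 38 [ 31.5 -62.5]
scene [331.9 295.1] 40 [30.7 57.9]
```

Run:
```python
from h import *
g=cv2.cvtColor(cv2.imread('pics/top0.png'),cv2.COLOR_BGR2GRAY).astype(np.float32)
def prof(cam,g,x,z,ys):
    return np.array([cv2.getRectSubPix(g,(1,1),tuple(float(v) for v in proj(cam,b2w(x,y,z))))[0,0] for y in ys])
for lab,ys in(('L',np.arange(.125,.088,-.002)),('R',np.arange(-.088,-.125,-.002))):
    print(lab,[f"{y*1000:.0f}" for y in ys])
    for x in(.066,.071,.076): print(' top',x,prof('top',g,x,.05,ys).astype(int).tolist())
    gs=cv2.cvtColor(cv2.imread('pics/scene0.png'),cv2.COLOR_BGR2GRAY).astype(np.float32)
    for x in(.066,.071,.076): print(' sc ',x,prof('scene',gs,x,.05,ys).astype(int).tolist())
a=cv2.imread('pics/top0.png')[138:178,228:348]; cv2.imwrite('pics/stopz.png',cv2.resize(a,(800,267),interpolation=cv2.INTER_NEAREST))
```

```text
L ['125', '123', '121', '119', '117', '115', '113', '111', '109', '107', '105', '103', '101', '99', '97', '95', '93', '91', '89']
 top 0.066 [63, 64, 63, 63, 62, 55, 52, 53, 55, 56, 74, 192, 243, 248, 247, 247, 247, 247, 247]
 top 0.071 [63, 58, 54, 61, 91, 127, 134, 173, 203, 210, 212, 243, 247, 248, 248, 248, 247, 247, 248]
 top 0.076 [62, 54, 52, 60, 97, 149, 160, 163, 211, 234, 238, 242, 247, 247, 248, 248, 248, 248, 248]
 sc  0.066 [64, 69, 85, 92, 94, 94, 94, 94, 93, 94, 147, 213, 235, 237, 231, 229, 231, 235, 234]
 sc  0.071 [62, 75, 86, 92, 91, 91, 92, 92, 92, 121, 179, 225, 239, 241, 241, 240, 240, 240, 240]
 sc  0.076 [64, 73, 85, 90, 91, 91, 92, 93, 108, 148, 193, 227, 240, 241, 241, 241, 241, 241, 241]
R ['-88', '-90', '-92', '-94', '-96', '-98', '-100', '-102', '-104', '-106', '-108', '-110', '-112', '-114', '-116', '-118', '-120', '-122', '-124']
 top 0.066 [250, 250, 250, 250, 250, 250, 250, 249, 248, 171, 90, 50, 49, 48, 53, 53, 53, 52, 51]
 top 0.071 [250, 250, 251, 251, 250, 250, 250, 250, 245, 203, 173, 163, 163, 165, 165, 162, 167, 156, 120]
 top 0.076 [250, 250, 250, 250, 250, 250, 250, 250, 237, 203, 192, 197, 199, 199, 198, 198, 198, 192, 136]
 sc  0.066 [235, 238, 238, 236, 233, 234, 238, 238, 219, 173, 121, 104, 102, 101, 101, 100, 99, 100, 101]
 sc  0.071 [243, 243, 243, 243, 243, 243, 244, 243, 229, 191, 129, 106, 101, 100, 99, 99, 101, 100, 99]
 sc  0.076 [244, 244, 243, 244, 244, 244, 243, 243, 228, 189, 134, 104, 102, 102, 102, 102, 102, 102, 102]
```

View pics/stopz.png

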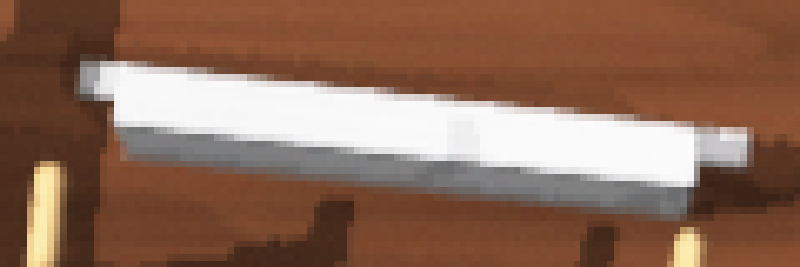

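Run:
```python
from h import *
go(-.12,-.06,.06,34,.15)
go(-.14,-.16,.10,35,.2); st('a')
T=(arm.read_tool_pos(),arm.read_eef_rot()); shots('q1')
go(-.14,-.272,.09,35,.2); st('b'); shots('q2')
```

```text
Traceback (most recent call last):
  File "h.py", line 26, in go
    arm.line_to(b2w(x,y,z),v,quat(ori(tilt,yaw)))
    ~~~~~~~~~~~^^^^^^^^^^^^^^^^^^^^^^^^^^^^^^^^^^
station.MotionError: the arm cannot follow that straight line within its joint ranges
```

Run:
```python
from h import *
st('0')
go(-.14,-.15,.10,24,.2); st('a')
shots('q1')
go(-.135,-.272,.09,28,.2); st('b'); shots('q2')
for p in((-.12,-.272,.068),(-.1,-.272,.068),(-.078,-.272,.068),(-.078,-.16,.068)):
  for t in(30,35,40):
    j=arm.ik(b2w(*p),quat(ori(t))); print(p,t,None if j is None else np.round(j,2))
```

```text
0 t 39.99 bay [-118.5  -60. ] z 60.4 F [ 0.6  0.7 -0.2]
a t 40.83 bay [-139.6 -149.6] z 99.9 F [-0.2  0.2 -0.2]
b t 41.75 bay [-134.9 -270. ] z 90.2 F [ 0.   0.1 -0.3]
(-0.12, -0.272, 0.068) 30 [ 1.08  0.81 -0.85  2.24  2.13  0.42 -0.06]
(-0.12, -0.272, 0.068) 35 [ 1.17  0.89 -0.97  2.3   2.31  0.56 -0.17]
(-0.12, -0.272, 0.068) 40 [ 1.21  0.96 -1.03  2.35  2.48  0.68 -0.27]
(-0.1, -0.272, 0.068) 30 [ 1.04  0.8  -0.82  2.19  2.09  0.39 -0.03]
(-0.1, -0.272, 0.068) 35 [ 1.13  0.89 -0.95  2.25  2.28  0.54 -0.15]
(-0.1, -0.272, 0.068) 40 [ 1.19  0.96 -1.02  2.31  2.45  0.66 -0.24]
(-0.078, -0.272, 0.068) 30 [ 0.99  0.8  -0.77  2.14  2.04  0.36  0.01]
(-0.078, -0.272, 0.068) 35 [ 1.1   0.89 -0.93  2.2   2.24  0.51 -0.12]
(-0.078, -0.272, 0.068) 40 [ 1.16  0.97 -1.01  2.26  2.41  0.63 -0.21]
(-0.078, -0.16, 0.068) 30 [ 0.84  0.85 -0.94  2.23  2.02  0.63 -0.18]
(-0.078, -0.16, 0.068) 35 [ 0.9   0.93 -1.04  2.29  2.19  0.78 -0.29]
(-0.078, -0.16, 0.068) 40 [ 0.93  1.   -1.09  2.35  2.34  0.91 -0.38]
```

View pics/q1_w.png

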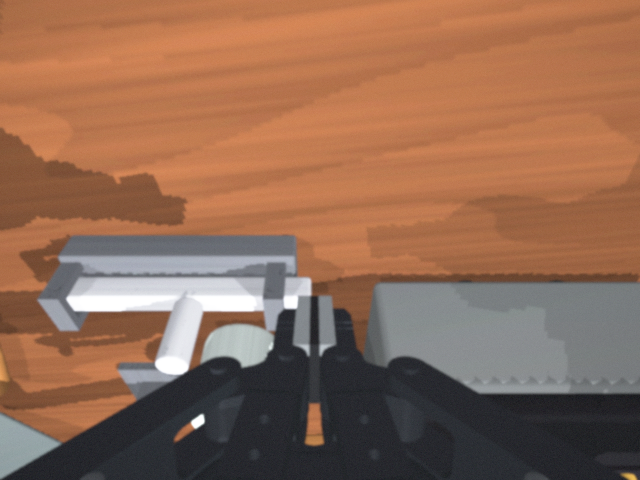

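View pics/q2_w.png

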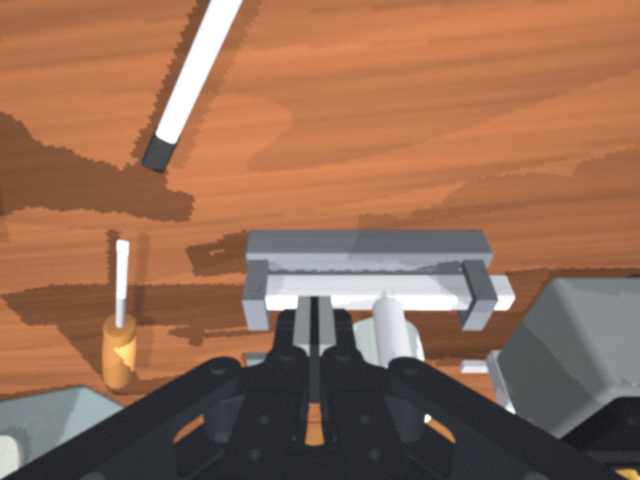

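View pics/q2.png

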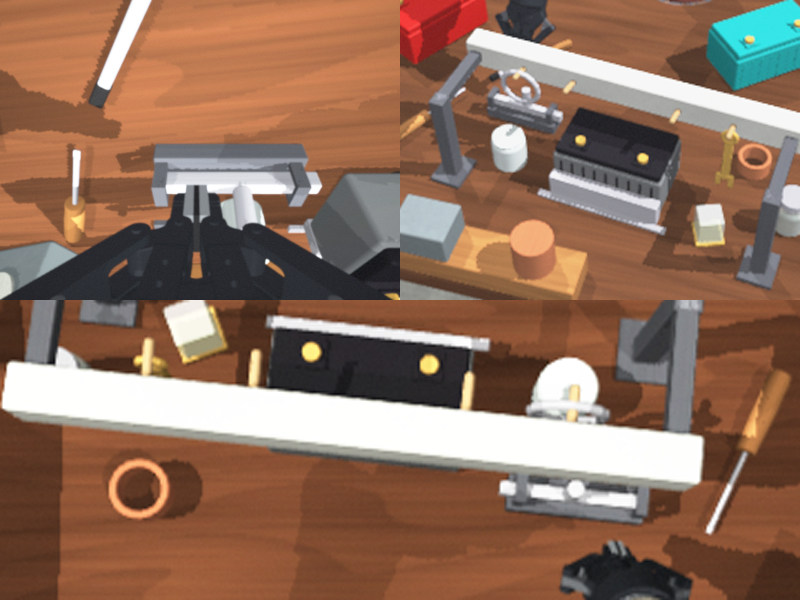

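Run:
```python
from h import *
a=cv2.imread('pics/q1_w.png')[220:390,20:330]; b=cv2.imread('pics/q2_w.png')[215:400,230:540]
cv2.imwrite('pics/qz1.png',cv2.resize(a,(800,439),interpolation=cv2.INTER_CUBIC)); cv2.imwrite('pics/qz2.png',cv2.resize(b,(800,477),interpolation=cv2.INTER_CUBIC))
for p in((-.135,-.272,.08),(-.1,-.272,.074),(-.072,-.272,.074),(-.072,-.16,.074)):
  for t in(40,43,45):
    j=arm.ik(b2w(*p),quat(ori(t))); print(p,t,None if j is None else np.round(j,2))
```

```text
(-0.135, -0.272, 0.08) 40 [ 1.24  0.93 -1.04  2.38  2.48  0.66 -0.28]
(-0.135, -0.272, 0.08) 43 [ 1.26  0.97 -1.07  2.41  2.56  0.73 -0.32]
(-0.135, -0.272, 0.08) 45 None
(-0.1, -0.272, 0.074) 40 [ 1.19  0.95 -1.02  2.3   2.43  0.64 -0.24]
(-0.1, -0.272, 0.074) 43 [ 1.21  0.99 -1.04  2.34  2.53  0.71 -0.29]
(-0.1, -0.272, 0.074) 45 [ 1.22  1.01 -1.05  2.36  2.59  0.75 -0.32]
(-0.072, -0.272, 0.074) 40 [ 1.15  0.95 -1.01  2.24  2.39  0.61 -0.2 ]
(-0.072, -0.272, 0.074) 43 [ 1.18  0.99 -1.04  2.27  2.49  0.68 -0.25]
(-0.072, -0.272, 0.074) 45 [ 1.19  1.02 -1.05  2.29  2.55  0.72 -0.29]
(-0.072, -0.16, 0.074) 40 [ 0.93  0.98 -1.09  2.34  2.32  0.89 -0.36]
(-0.072, -0.16, 0.074) 43 [ 0.93  1.02 -1.1   2.37  2.41  0.96 -0.41]
(-0.072, -0.16, 0.074) 45 [ 0.94  1.04 -1.11  2.39  2.46  1.01 -0.44]
```

View pics/qz1.png

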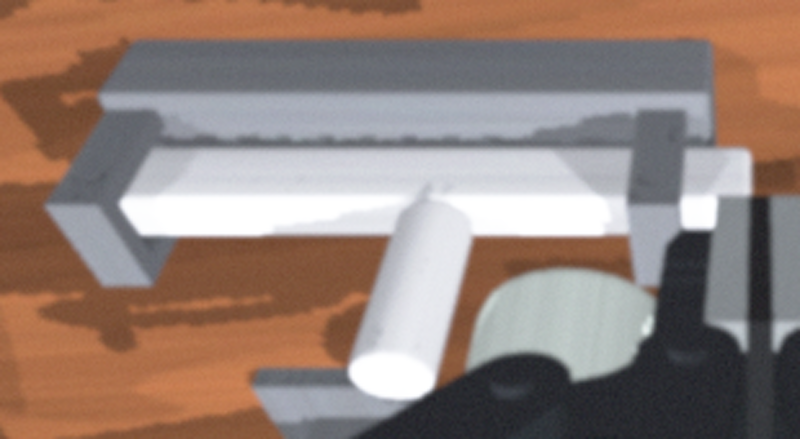

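View pics/qz2.png

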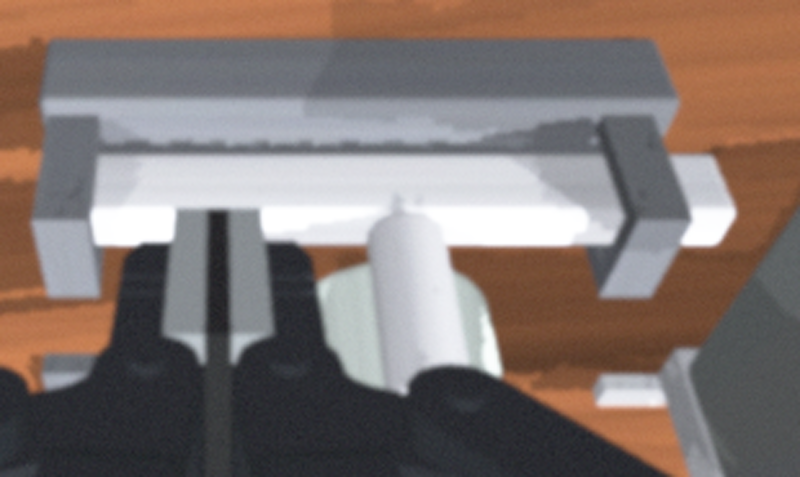

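Run:
```python
from h import *
def R(k,uv):
    f=np.load(f'pics/{k}.npz'); T=(f['p'],f['q']); a=wray(uv,0,T); b=wray(uv,.1,T); return a,(b-a)/np.linalg.norm(b-a)
def tri(u1,u2):
    a,d=R('q1',u1); b,e=R('q2',u2); A=np.array([d,-e]).T; s=np.linalg.lstsq(A,b-a,rcond=None)[0]
    p,q=a+s[0]*d,b+s[1]*e; m=(p+q)/2; print((w2b(m)*1000).round(1),'z',round(m[2]*1000,1),'gap',round(np.linalg.norm(p-q)*1000,1))
k=.3875
z1=lambda x,y:(20+x*k,220+y*k); z2=lambda x,y:(230+x*k,215+y*k)
tri(z1(683,203),z2(690,218)); tri(z1(630,204),z2(635,218)); tri(z1(152,282),z2(100,297)); tri(z1(120,203),z2(91,206))
tri(z1(752,150),z2(715,155)); tri(z1(437,188),z2(402,210))
```

```text
[ -88.6 -166.6] z 49.0 gap 0.2
[ -88.6 -178.6] z 49.1 gap 0.0
[ -62.  -296.8] z 52.0 gap 0.9
[ -85.4 -297.7] z 44.7 gap 2.0
[ -81.7 -151. ] z 26.3 gap 0.2
[ -80.5 -226.8] z 39.4 gap 2.9
```

Run:
```python
from h import *
go(-.11,-.272,.08,38,.15)
go(-.077,-.270,.068,40,.1); st('in')
go(-.077,-.24,.068,40,.08); st('')
for y in(-.22,-.205,-.195,-.187,-.182,-.178,-.174,-.170,-.166,-.162,-.158):
    go(-.077,y,.068,40,.06); st(y)
    F=arm.read_ft_force()
    if abs(F[1])>9: break
shots('q3')
```

```text
in t 42.88 bay [ -76.8 -269.5] z 68.2 F [0.6 0.2 0.2]
 t 43.41 bay [ -77.1 -239.8] z 68.1 F [ 0.9 -0.7 -0.2]
-0.22 t 43.89 bay [ -77.1 -218.8] z 68.0 F [-0.1  0.3 -0.1]
-0.205 t 44.29 bay [ -77.1 -203.7] z 68.1 F [-0.1 -0.1 -0. ]
-0.195 t 44.61 bay [ -77.1 -194. ] z 68.1 F [ 0.8 -0.8  0.9]
-0.187 t 44.89 bay [ -77.  -186.1] z 68.0 F [ 0.1 -0.   0.3]
-0.182 t 45.14 bay [ -77.1 -181.4] z 68.0 F [-0.2 -0.9 -0.4]
-0.178 t 45.39 bay [ -77.  -177.6] z 68.0 F [ 1.4 -0.9 -0.7]
-0.174 t 45.64 bay [ -77.  -173.5] z 68.0 F [-0.1 -0.4 -0.5]
-0.17 t 45.89 bay [ -76.8 -172.5] z 67.8 F [-1.7 -4.9  2.2]
-0.166 t 46.14 bay [ -76.7 -172.1] z 67.7 F [-3.9 -9.2  4.4]
```

View pics/q3_w.png

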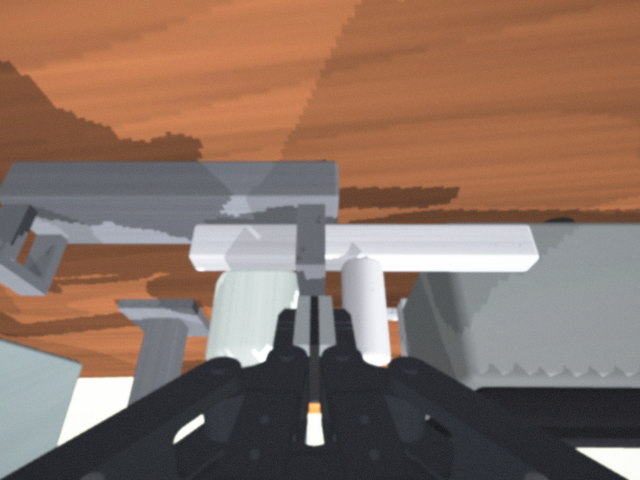

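View pics/q3.png

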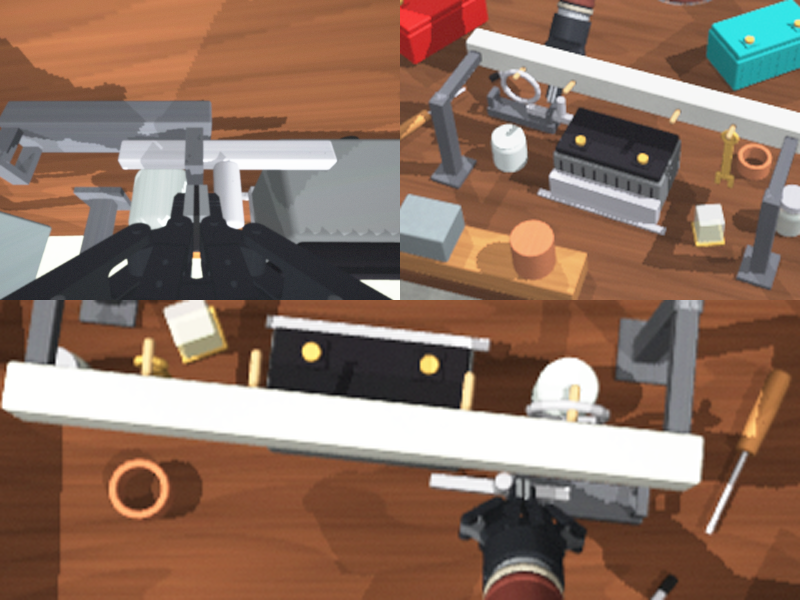

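Run:
```python
from h import *
f=np.load('pics/q3.npz');T=(f['p'],f['q'])
for uv,z in(((530,225),.026),((538,252),.044),((192,252),.044)): print((w2b(wray(uv,z,T))*1000).round(1))
go(-.077,-.19,.068,40,.1); st('off')
go(-.12,-.195,.08,36,.12)
go(-.15,-.15,.16,15,.2); st('away')
shots('q4')
a=cv2.imread('pics/q4_t.png'); 
for cam,im,roi in(('top','pics/q4_t.png',(155,185,245,330)),('scene','pics/q4_s.png',(275,305,280,345))):
    a=cv2.imread(im); h=cv2.cvtColor(a,cv2.COLOR_BGR2HSV); m=((h[...,0]>18)&(h[...,0]<32)&(h[...,1]>110)&(h[...,2]>150)).astype(np.uint8)
    mm=np.zeros_like(m); y0,y1,x0,x1=roi; mm[y0:y1,x0:x1]=m[y0:y1,x0:x1]
    n,l,s,c=cv2.connectedComponentsWithStats(mm)
    for i in range(1,n):
        if s[i,4]>15: print(cam,(w2b(ray(cam,c[i],.112))*1000).round(1))
```

```text
[-81.5 -75.7]
[-88.6 -80.7]
[ -88.5 -222.3]
off t 46.68 bay [ -77.1 -189.4] z 68.1 F [ 0.4 -0.   0. ]
away t 48.92 bay [-150.3 -150.1] z 159.7 F [ 0.6  0.4 -0.4]
top [30.8 58.2]
top [ 30.8 -62. ]
scene [ 31.5 -62.5]
scene [30.6 57.2]
```

View pics/q4.png

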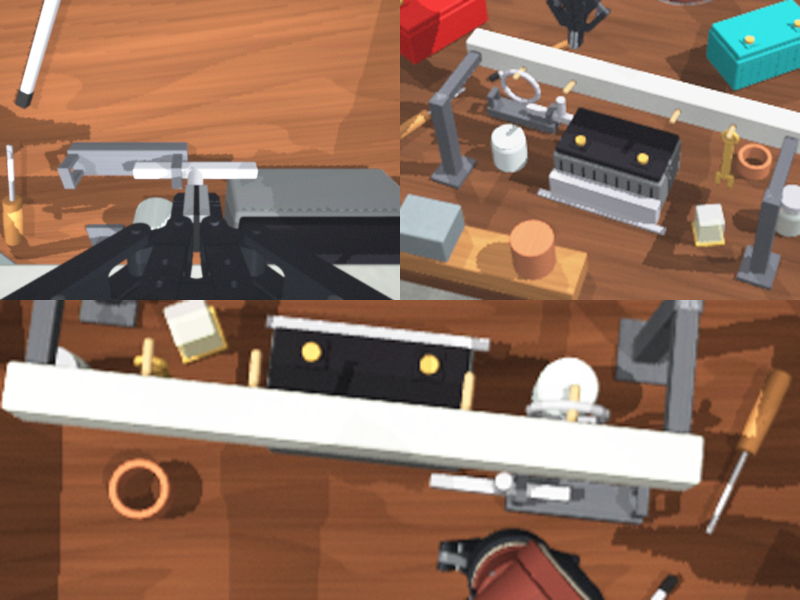

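View pics/q4_w.png

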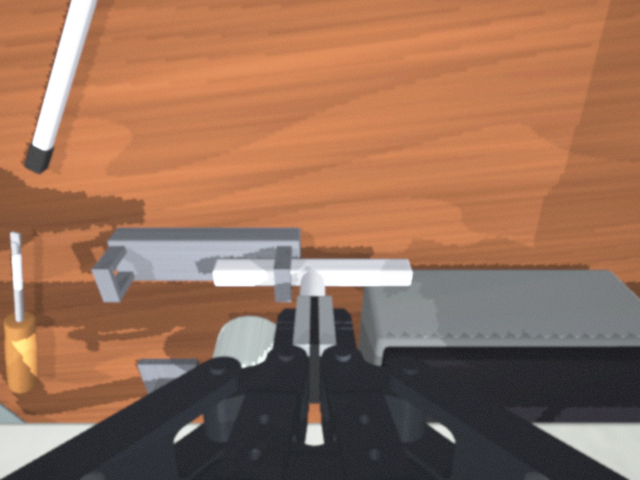

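Run:
```python
from h import *
print(ticket.finish_job(), arm.read_time())
```

```text
the job is handed in; nothing more can be done
the job is handed in; nothing more can be done
```

The battery is back against its rear stop, square and centred, with the retaining bolt fully across. I handed the job in shortly after 49 s on the robot's clock, with the arm clear of everything.

**Walk:** I pushed the ends in the order asked. Measured from the wrist camera:
- The left push swung it to about -17° off square.
- The right push swung it to about +13°.
- The second left push swung it to about -11°, with its far left corner at the stop.

A right-end push then squared it up.

**Extra corrections:** That left it 7–9 mm too far left. I nudged its left side about 8 mm to the right, then pressed each end against the stop at about 12–16 N.

**Last checks:**
- **Square:** both ends stopped the tool at the same depth, and the yaw read 0.0–0.4°.
- **Centred:** the battery sits about 1 mm right of the stop's middle. The cameras differed by a millimetre or so.
- **Depth:** the wrist camera read the near face about 5 mm further in than home. That cannot be right against a fixed stop, so I put it down to calibration.
- **Bolt:** it ran to a hard end, and its tip measured -76 to -81 mm depending on the edge used (-75 mm expected).
- **Other loose things:** those in view looked unmoved by eye; I did not measure them.

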